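# Jack up the cassette reader and hold it

### The arm

A 7-joint arm with a two-finger parallel gripper is mounted at the origin on the work surface; the furniture and walls round the work are solid. World frame = base frame: x ahead of the robot, y to its left, z up, the work surface at z = 0. Lengths are in m, angles in rad, forces in N, time in s.
With the tool pointing down it reaches from about 0.4 to 0.85 m from the base axis. Payload 10.4 kg.
Tool frame: the origin (TCP) lies midway between the tips of the shut fingers; the grasp point (between the pads) lies 19 mm behind it (manip.tcp_to_grasp is the distance from the TCP to the grasp point, in m); x points along the fingers, y is the direction in which the jaws open and shut, and the axes are right-handed (so a half turn about x gives the same grasp; the last joint's range is limited). The gripper opens to 85 mm and grips with 20 to 120 N. Pads are 22 mm wide; open, the fingers measure 114 mm over their backs; the gripper's body (76 mm by 85 mm) begins 54 mm behind the grasp point. The pads swing forward as they close: fully open they stand 13 mm farther back than shut.
Start: joints at [1.262, 0.332, -0.065, 1.46, 0.022, 1.35, -0.088], TCP at [0.176, -0.6, 0.231] pointing down, gripper open.
Joint ranges: [-2.6, 2.6], [-0.5, 2.12], [-1.47, 1.34], [0.16, 2.42], [-1.27, 4.41], [0.06, 2.06], [-2.6, 2.6]. Speed limits (rad/s): [2.22, 2.22, 2.79, 2.79, 3.14, 3.14, 3.14].

### API

Orientations are given as a unit quaternion [x, y, z, w].
In Python, from workcell import monitor, viewer, manip gives the robot as it stands. The module is installed in compiled form; this text tells all that it offers.
- The arm moves only by the tool send_rows, never from a script. Its arguments are lists of equal length, an entry for each row: "grip": the closure in counts, from 0 (fully open) to 255 (shut); "offset": the shift along the tool's x, y, z in mm, a list of three; "twist": the turn about the tool's x in degrees. In form: {"grip": [grip, ...], "offset": [[tx, ty, tz], ...], "twist": [twist, ...]}. A call has exactly 5 rows; each row is the pose to reach, as a shift and turn from the pose commanded when the call began, along the tool's axes at that moment; what a row does not reach only later rows make up. A row lasts 1/12 s, in which the tool goes at most 41.7 mm and 7.16 degrees, less where a joint would pass 70% of its speed; a pose out of reach is approached as far as the arm can. A call with a gripper value outside its range is refused whole. The fingers move at their own pace and stop on an object; "newtons" is the grip in N (left out, the last holds). Time passes only in rows, so rows that repeat a pose let the fingers close, or fill a call up. It gives the time, the measured TCP pose, the force and the opening at its end, in the units of the state.
- monitor.get_obs(): the state, without advancing time (a new reading comes with each control period).
- viewer.camera(name): name is "scene" or "top"; returns (picture, depth): 480x640x3 uint8, blue, green, red; 480x640 float32, m along the optical axis (not along the pixel's ray), 0 where there is no reading.
- viewer.camera_model(name): a dict with "camera_matrix" (3x3 intrinsics, pixels), "R" (3x3) and "t" (3): a world point X has camera coordinates R X + t. Camera axes: x right, y down, z forward; pixel columns grow to the right and rows downward; lengths in m; the calibration is good to about 2 mm. A picture is of the moment at which its call begins. camera_model takes no time and is no camera call.
- manip.hand_in(): hands the job in, once; it reports no verdict.
Trained networks look in the newest picture that a camera, given by its name, has taken for a name from the list of things; names that differ only in an ending like _2 or _b are one class to them, and where a whole thing is asked for, a point or a joint stands for the part that bears it (a point fixed in the world has none). Each returns a list of dicts, best first, with "score" (0 to 1); they miss things now and then, are a little off and sometimes report something else, mostly with a low value. They report only what shows in the picture. A call takes as long as a camera call. They do not tell look-alikes from the thing itself.
- viewer.recognise(target, camera): "box" ([left, top, width, height] in pixels, round what is visible of it).
- viewer.regions_of(target, camera): "region" (480x640 bool, what is visible of it) and "box" ([left, top, width, height] in pixels, round what is visible of it).
- viewer.spot_point(target, camera): "position" ([column, row] in pixels: a listed point, or the origin of a listed thing).
The state is a dict: "clock": time; "joint_pos": joint angles; "joint_velocities": joint speeds; "tau": joint torques, N m; "position": TCP position; "ee_rot": TCP orientation; "ft_force": force on the tool from outside, world axes, zero at the start; "torque": the same for the moment, N m; "grip_width": opening from 0.0 (shut) to 1.0 (fully open).
Only numpy, scipy, OpenCV 4.12 (cv2) and the standard library are available. Lean on these libraries where they do the work, as an engineer would, in place of code of your own. Each camera call takes 0.05 s, during which the arm holds its last target.

### The job

The cassette reader needs a new front foot: first hang the red lock-out plate flat over the steel post on its top and let go, then put the blue lever jack flat on the table with its saddle centred under the reader's yellow lift pad, handle still up, and let go. Pump the handle once, all the way down and all the way back up, then push it fully down again so that the reader's front is raised, and finish while holding it down there with the fingers. Leave the other things on the table alone.

Things in the scene. Friction and masses are not known exactly. Their poses are not given: they have to be found in the camera images.
- reader_base: Cassette reader, white and grey bench instrument 160 deep x 180 wide, flat top 110 mm up, hinged at its rear on a rail fixed to the table. Origin: on the table straight below the lift point; x into the reader (away from its front), y to its left. Housing x 45..205, y -90..90 mm; a dark lug (50 wide, z 78..92 mm) sticks out of its front to x = -23 mm, yellow pad below it.
- reader (a joint): tilt of the reader about its rear hinge (200 mm behind the lift point), rad; 0 = standing on its front feet, grows as the front is raised (0.01 rad raises the lift point 2 mm). It falls back by itself; raising it takes 12 to 20 N at the lift point.
- lift_point (a point): centre of the underside of the yellow round lift pad (32 mm diameter) below the lug, 72 mm above the table at rest; a yellow disc with a black dot marks it on top of the lug
- post_base (a point): foot of the upright steel post on the reader's flat top; post 9 mm diameter, 32 mm high with a tapered tip, rigid part of the reader, 85 mm behind and 40 mm to the left of the lift point (reader x, y)
- tag: red plastic lock-out plate, 90 (x) x 50 (y) x 14 mm, 60 g, loose, lying flat on the table; origin at the centre of its underside. A 21 mm through hole near its +x end and an upright finger ridge near its -x end.
- tag_hole (a point): centre of the plate's hole at its underside, at x = +22 mm of the plate
- tag_grip (a point): where to pinch the plate's ridge: 38 mm above the plate's underside (24 above its top face), at x = -22 mm; the ridge is 36 long (plate x), 12 thick (plate y), its top 50 mm above the underside
- jack: blue loose lever jack, 0.5 to 0.9 kg; origin on its underside below the grip; x to the saddle. Base 10 thick, 70 wide, x -130..115 mm. Two cheeks (44 mm over both in y, x -30..65, tops 60 mm high): pinch across y, 45 mm up. The handle rises between them to the rear (-x). Slide it in level under the pad; it cannot be lowered past the lug. It does not tip when the handle is pressed.
- saddle_top (a point): centre of the top of the jack's round steel saddle (36 mm diameter), at x = +90 mm of the jack, 66 mm above the jack's underside when the handle is up, 84 mm when fully down
- jack_handle (a joint): jack handle, rad: 0 = up (where a spring and the load return it), 0.45 = fully down at its stop, level. The saddle rises 4 mm per 0.1 rad. Pivot at x = +50 mm, 30 mm above the underside. Under load it takes about 4 to 8 N at the paddle.
- paddle (a point): centre of the top of the red paddle (50 long x 40 wide) at the rear end of the handle, to be pushed down; 155 mm from the pivot; about 102 mm above the table when up and 35 mm when fully down
- stamp: black self-inking stamp, 40x67x78 mm, bystander; origin at the centre of its underside
- timer: white bench timer, 66x66x18 mm, bystander; origin at the centre of its underside
- closed_cup: closed specimen cup with yellow lid, 68 mm wide, 62 mm high, bystander; origin at the centre of its underside
- open_cup: open specimen cup, 63 mm wide, 57 mm high, bystander; origin at the centre of its underside
- second_cup: another closed specimen cup with yellow lid, 68 mm wide, 62 mm high, bystander; origin at the centre of its underside
- pen_marker: white marker with black cap, 152 mm long, bystander; origin at the centre of its underside
Not all that is in view belongs to the job. What is meant by the tag is not purple or turquoise, and is the larger of those in its own colour.

How it is judged:
On the way, in this order (a step that is already met when the one before it is completed fails the run):
1. the lock-out plate hangs over the post, flat on the reader, released (horizontal distance between tag_hole and post_base below 0.0085 m and z of tag_hole in the frame of post_base between -0.004 and 0.006 m and angle between tag's own z axis and vertical below 0.15 rad and contact force between the fingers and tag below 0.1 N), for 0.2 s.
2. the jack stands on the table with its saddle under the lift pad, handle up, released (horizontal distance between saddle_top and lift_point below 0.012 m and angle between jack's own z axis and vertical below 0.05 rad and height (world z) of jack below 0.004 m and value of joint jack_handle below 0.1 rad and contact force between the fingers and jack below 0.1 N and value of joint reader below 0.01 rad), for 0.2 s.
3. first stroke: handle fully down, the reader raised on the jack (value of joint jack_handle above 0.38 rad and value of joint reader above 0.04 rad and contact force between reader_base and jack above 4 N), for 0.1 s.
4. handle back up, the reader down on its feet (value of joint jack_handle below 0.08 rad and value of joint reader below 0.01 rad), for 0.1 s.
At the end, for the whole second after the job is handed in: Fingers hold the jack handle down (>0.38 rad, >1 N); the reader rests on the jack (>4 N), front raised >0.04 rad and still, untouched by the arm; saddle within 16 mm of the lift point (12 mm when first set), jack flat on the table; plate over the post, flat on the reader (all of step 3 and horizontal distance between tag_hole and post_base below 0.0085 m and z of tag_hole in the frame of post_base between -0.004 and 0.006 m and angle between tag's own z axis and vertical below 0.15 rad and horizontal distance between saddle_top and lift_point below 0.016 m and angle between jack's own z axis and vertical below 0.05 rad and height (world z) of jack below 0.004 m and contact force between the fingers and jack above 1 N and contact force between the arm and reader_base below 0.1 N and velocity of joint reader below 0.1 rad/s); the arm keeps its last pose, push and grip.
It fails at once if a bystander is moved more than 30 mm or tipped (distance of any of stamp, timer, closed_cup, open_cup, second_cup, pen_marker from where it was at the start of the episode above 0.03 m or angle between any of stamp, timer, closed_cup, open_cup, second_cup's own z axis and vertical above 0.5 rad).
It also fails if it takes over 72 s, if anything falls off the work surface, if the arm or the gripper's body presses on something with over 40 N, if the wrist force passes 120 N, or if a joint passes its speed limit or range.

## Working session

There is one attempt and no reset: what is moved stays moved. The work goes in short steps, Python scripts to look and compute and a tool call to move; the robot and the scene stay as the last step left them, time stands still between calls to the robot, and variables do not carry over. Pictures are saved under pics/ and viewed, and the job is handed in when it is done.

Besides the shell and the picture viewer there is one more tool, called as name(argument=value, ...) on one line, values as JSON. send_rows: Moves the arm, as the interface text tells. Its arguments: {"type":"object","properties":{"grip":{"type":"array","items":{"type":"number"}},"offset":{"type":"array","items":{"type":"array","items":{"type":"number"}}},"twist":{"type":"array","items":{"type":"number"}},"newtons":{"type":"number"}},"required":["grip","offset","twist"]}

```bash
mkdir -p pics; ls; python3 - <<'E'
from workcell import monitor, viewer, manip
import cv2, numpy as np
o=monitor.get_obs()
for k,v in o.items(): print(k,np.round(v,4))
print(manip.tcp_to_grasp)
for n in ["scene","top"]:
    im,d=viewer.camera(n); cv2.imwrite(f"pics/{n}0.png",im); np.save(f"pics/{n}0.npy",d)
    m=viewer.camera_model(n); print(n,{k:np.round(v,4).tolist() for k,v in m.items()})
E
```

```text
pics
clock 0.0
joint_pos [ 1.2624  0.3328 -0.0647  1.461   0.0216  1.3499 -0.0885]
joint_velocities [-0.0004  0.0007  0.0004 -0.0011  0.0006 -0.0021  0.0007]
tau [ 8.00000e-04 -6.25455e+01  4.95000e-02 -3.91598e+01  1.63000e-02
  1.00000e-02  0.00000e+00]
position [ 0.1761 -0.5993  0.2305]
ee_rot [-0.6998 -0.1012  0.7    -0.1002]
ft_force [ 0.9212  0.8387 -0.056 ]
torque [-0.0007 -0.054  -0.054 ]
grip_width 1.0016
0.0187
scene {'camera_matrix': [[505.5224, 0.0, 323.9858], [0.0, 505.5224, 238.5532], [0.0, 0.0, 1.0]], 'R': [[-0.7415, -0.6709, -0.0079], [-0.4264, 0.4804, -0.7664], [0.518, -0.5649, -0.6423]], 't': [0.3653, 0.2691, 0.9919]}
top {'camera_matrix': [[527.4306, 0.0, 324.8914], [0.0, 527.4306, 232.1069], [0.0, 0.0, 1.0]], 'R': [[0.0013, -1.0, -0.0059], [-0.9962, -0.0008, -0.087], [0.087, 0.006, -0.9962]], 't': [0.0406, 0.51, 1.3107]}
```

View pics/scene0.png

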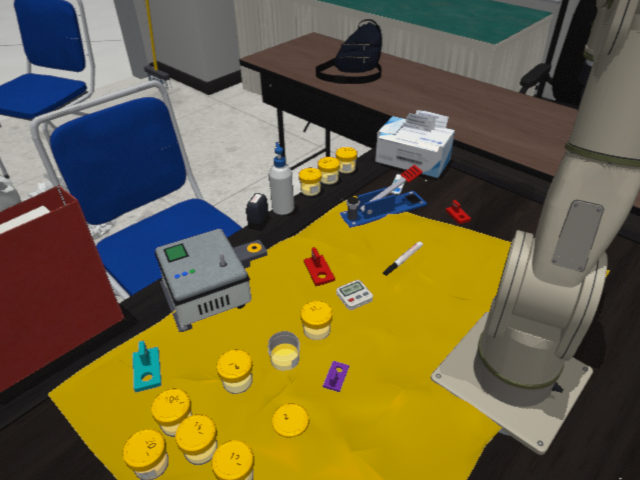

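View pics/top0.png

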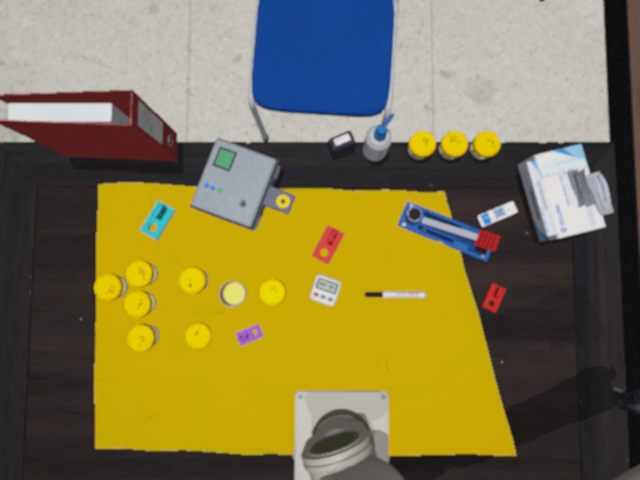

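```bash
cat > h.py <<'E'
from workcell import monitor, viewer, manip
import cv2, numpy as np
from scipy.spatial.transform import Rotation as Rn
M={n:viewer.camera_model(n) for n in("scene","top")}
def ray(n,p):
    m=M[n];K=np.array(m["camera_matrix"]);R=np.array(m["R"]);t=np.array(m["t"])
    d=R.T@np.linalg.inv(K)@np.array([p[0],p[1],1.0]); return -R.T@t,d
def atz(n,p,z):
    o,d=ray(n,p); return o+d*(z-o[2])/d[2]
def proj(n,X):
    m=M[n];K=np.array(m["camera_matrix"]);c=np.array(m["R"])@np.array(X)+np.array(m["t"]);q=K@c;return q[:2]/q[2]
def cloud(n,d):
    m=M[n];K=np.array(m["camera_matrix"]);R=np.array(m["R"]);t=np.array(m["t"])
    v,u=np.mgrid[0:480,0:640]
    c=np.stack([(u-K[0,2])/K[0,0]*d,(v-K[1,2])/K[1,1]*d,d],-1)
    P=(c-t)@R; P[d<=0]=np.nan; return P
def tri(p1,p2):
    A=[];b=[]
    for n,p in(("scene",p1),("top",p2)):
        o,d=ray(n,p);d=d/np.linalg.norm(d);Q=np.eye(3)-np.outer(d,d);A.append(Q);b.append(Q@o)
    return np.linalg.lstsq(np.vstack(A),np.hstack(b),rcond=None)[0]
E
python3 - <<'E'
from h import *
for n in("scene","top"):
    viewer.camera(n)
    for t in ["tag_hole","tag_grip","tag","post_base","lift_point","reader_base","jack","saddle_top","paddle","stamp","timer"]:
        print(n,t,[(np.round(r["position"],1).tolist(),round(r["score"],2)) for r in viewer.spot_point(t,n)][:4])
E
```

```text
scene tag_hole [([460.4, 214.5], 0.78), ([320.5, 275.7], 0.76), ([145.6, 380.4], 0.74), ([338.4, 368.5], 0.58)]
scene tag_grip [([141.3, 350.8], 0.96), ([312.7, 253.7], 0.89), ([330.0, 376.0], 0.65), ([459.5, 206.2], 0.55)]
scene tag [([317.4, 272.6], 0.95), ([334.9, 380.1], 0.86), ([147.2, 371.2], 0.65), ([456.9, 213.8], 0.57)]
scene post_base [([223.7, 260.5], 0.6)]
scene lift_point [([256.4, 250.7], 0.9)]
scene reader_base [([258.5, 275.5], 0.73)]
scene jack [([379.6, 213.1], 0.94), ([316.0, 252.4], 0.71)]
scene saddle_top [([350.4, 202.3], 0.67)]
scene paddle [([410.9, 169.6], 0.77)]
scene stamp [([402.5, 258.4], 0.58), ([260.3, 221.1], 0.57), ([410.5, 174.9], 0.15)]
scene timer [([352.3, 296.5], 0.58)]
top tag_hole [([152.0, 228.4], 0.79), ([323.8, 253.9], 0.69), ([256.6, 332.9], 0.68), ([488.8, 301.7], 0.57)]
top tag_grip [([160.3, 211.7], 0.91), ([332.7, 235.0], 0.84), ([498.2, 294.5], 0.84), ([238.9, 338.0], 0.59)]
top tag [([329.7, 244.1], 0.93), ([158.3, 218.2], 0.92), ([491.5, 294.7], 0.79), ([245.6, 336.5], 0.54)]
top post_base [([240.9, 204.4], 0.84)]
top lift_point [([279.6, 202.0], 0.56)]
top reader_base [([282.2, 209.9], 0.83)]
top jack [([440.4, 231.0], 0.92)]
top saddle_top [([416.8, 215.5], 0.52)]
top paddle [([444.6, 233.0], 0.38)]
top stamp [([340.1, 147.6], 0.82), ([275.5, 288.6], 0.19)]
top timer [([325.7, 288.4], 0.86), ([272.5, 290.2], 0.66)]
```

```bash
python3 - <<'E'
import cv2,numpy as np
s=cv2.imread("pics/scene0.png");t=cv2.imread("pics/top0.png")
f=lambda im,x,y,w,h,k:cv2.resize(im[y:y+h,x:x+w],None,fx=k,fy=k,interpolation=cv2.INTER_CUBIC)
a=f(s,290,190,200,120,4);cv2.imwrite("pics/c1.png",a)
cv2.imwrite("pics/c2.png",f(s,140,215,140,110,5))
cv2.imwrite("pics/c3.png",np.vstack([f(t,180,130,200,140,4)]))
cv2.imwrite("pics/c4.png",f(t,380,180,150,140,4))
E
```

```text
(no output)
```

View pics/c1.png

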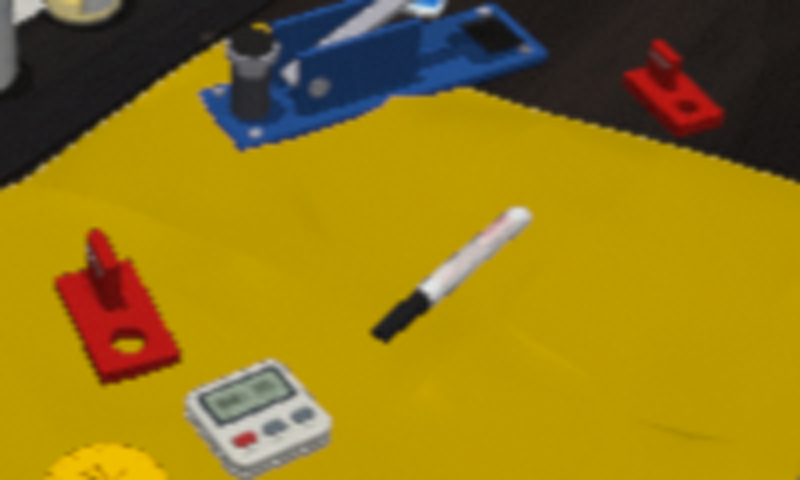

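View pics/c2.png

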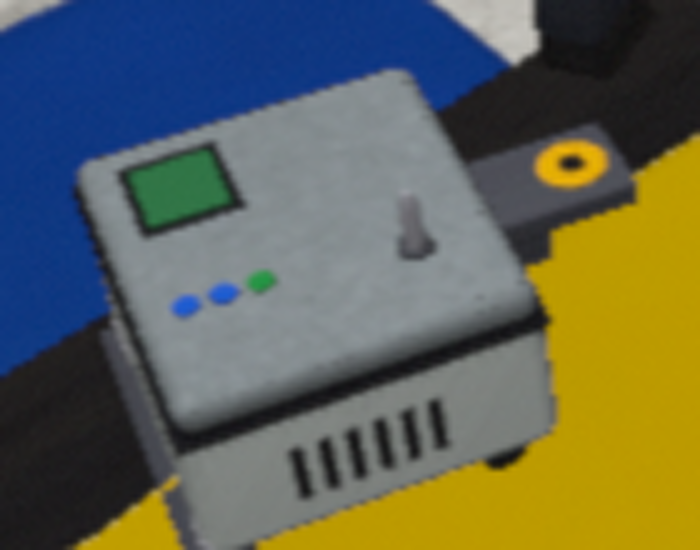

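View pics/c3.png

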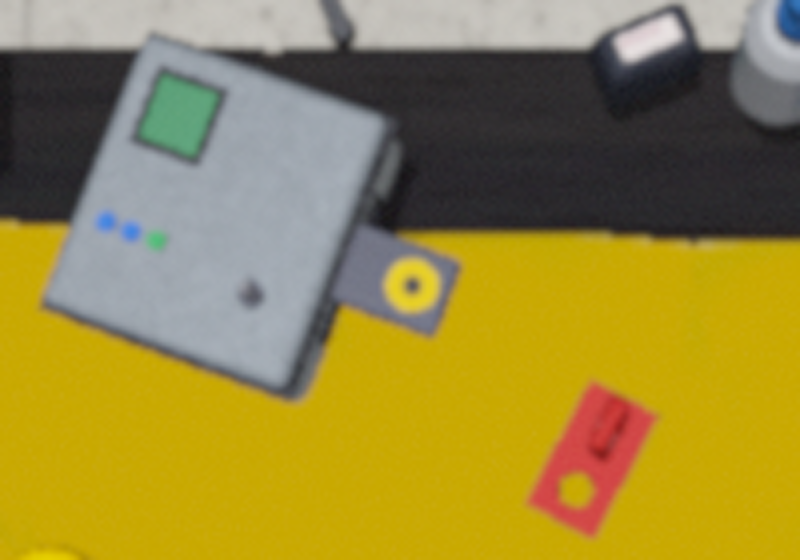

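View pics/c4.png

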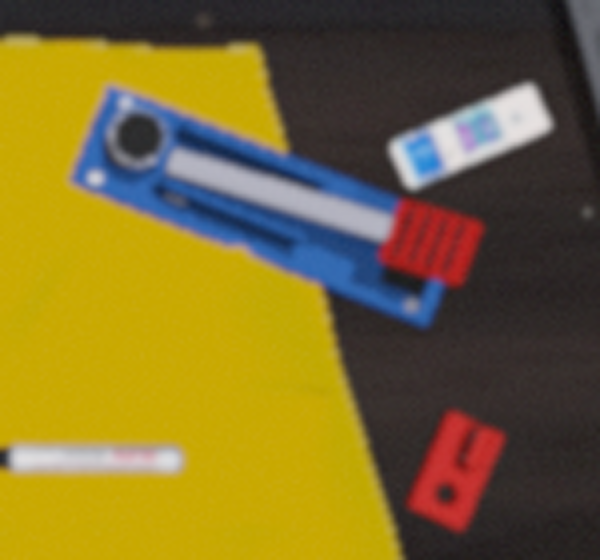

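```bash
python3 - <<'E'
from h import *
im={n:cv2.imread(f"pics/{n}0.png") for n in("scene","top")}
P={n:cloud(n,np.load(f"pics/{n}0.npy")) for n in im}
def show(n,u,v): 
    q=P[n][int(v)-1:int(v)+2,int(u)-1:int(u)+2].reshape(-1,3); return np.round(np.nanmedian(q,0),4)
print("liftmark top",atz("top",(283,201.3),.092),"scene",atz("scene",(254.2,247.4),.092),"tri",tri((254.2,247.4),(283,201.3)), show("top",283,205),show("scene",254,247))
print("post base scene",atz("scene",(222.8,264.6),.11), "tip scene", atz("scene",(140+407/5,215+195/5),.142),"top tip",atz("top",(180+250/4,130+289/4),.142),atz("top",(180+250/4,130+297/4),.110))
# reader top face points
for n in im:
    Q=P[n]; m=(abs(Q[...,2]-.11)<.006)&(Q[...,1]>0)&(Q[...,1]<.6)&(Q[...,0]>.4)&(Q[...,0]<.85)
    m=cv2.morphologyEx(m.astype(np.uint8),cv2.MORPH_OPEN,np.ones((3,3)))
    k,l,s,c=cv2.connectedComponentsWithStats(m); i=1+np.argmax(s[1:,4]); pts=Q[l==i]
    r=cv2.minAreaRect((pts[:,:2]*1000).astype(np.float32)); print(n,"reader top z",np.median(pts[:,2]),r)
# tag
for n in im:
    h=cv2.cvtColor(im[n],cv2.COLOR_BGR2HSV); m=((h[...,0]<8)|(h[...,0]>172))&(h[...,1]>120)&(h[...,2]>60)
    k,l,s,c=cv2.connectedComponentsWithStats(m.astype(np.uint8))
    for i in range(1,k):
        if s[i,4]>60: 
            print(n,s[i],c[i], np.round(atz(n,c[i],.014),3))
            if (n=="top" and abs(c[i][0]-328)<8):
                ys,xs=np.nonzero(l==i); pp=np.array([atz(n,(x,y),.014)[:2]*1000 for x,y in zip(xs,ys)],np.float32); print(cv2.minAreaRect(pp))
print("hole top",atz("top",(180+576/4,130+490/4),.014),atz("top",(180+576/4,130+490/4),.0),"scene",atz("scene",(290+128/4,190+342/4),.014))
print("saddle",atz("top",(414.2,214.2),.066),atz("scene",(350.5,201.5),.066))
print("paddle",atz("top",(488.2,240.5),.102),atz("scene",(410.9,172),.102), show("top",488,240))
E
```

```text
liftmark top [0.57824181 0.14172786 0.092     ] scene [0.57801214 0.14169409 0.092     ] tri [0.57819081 0.14167173 0.091893  ] [0.569  0.1417 0.0915] [0.5787 0.1419 0.0936]
post base scene [0.56938171 0.23686936 0.11      ] tip scene [0.56689137 0.23706966 0.142     ] top tip [0.56866129 0.23113553 0.142     ] [0.56850007 0.23630574 0.11      ]
scene reader top z 0.11008063023780221 ((621.5856323242188, 260.8850402832031), (155.24024963378906, 177.69430541992188), 69.82378387451172)
top reader top z 0.11036568460146882 ((621.43798828125, 260.190185546875), (155.7665557861328, 175.45474243164062), 69.6241455078125)
scene [401 165  21  18 214] [411.25700935 173.15420561] [ 0.552 -0.459  0.014]
scene [    0   186   124   206 16094] [ 49.20088232 286.81782031] [0.902 0.496 0.014]
scene [445 199  26  25 335] [457.57014925 212.6238806 ] [ 0.345 -0.379  0.014]
scene [304 248  31  37 556] [318.26978417 268.10071942] [0.479 0.035 0.014]
top [   0   91  177   70 5877] [ 95.46809597 130.37348988] [0.775 0.637 0.014]
top [313 227  30  36 504] [328.16071429 243.28174603] [0.482 0.033 0.014]
((479.1962890625, 34.51156997680664), (44.2868766784668, 85.27167510986328), 63.45271682739258)
top [475 229  27  24 409] [488.0391198  240.10513447] [ 0.491 -0.372  0.014]
top [481 282  26  32 499] [493.44488978 297.28456914] [ 0.347 -0.382  0.014]
hole top [0.45876269 0.04340155 0.014     ] [0.45944228 0.04350831 0.        ] scene [0.45553459 0.04788455 0.014     ]
saddle [ 0.55030313 -0.17779263  0.066     ] [ 0.55074237 -0.1689328   0.066     ]
paddle [ 0.48330526 -0.34611782  0.102     ] [ 0.48428616 -0.34330778  0.102     ] [ 0.4844 -0.345   0.1035]
```

```bash
cat > fit.py <<'E'
from h import *
from scipy.optimize import minimize
def boxes_mask(n,pose,boxes):
    x,y,a=pose;c,s=np.cos(a),np.sin(a);S=4
    m=np.zeros((480*S,640*S),np.uint8)
    for b in boxes:
        pts=[]
        for X in b[0]:
            for Y in b[1]:
                for Z in b[2]:
                    pts.append((proj(n,(x+(c*X-s*Y)*1e-3,y+(s*X+c*Y)*1e-3,Z*1e-3))+.5)*S)
        cv2.fillConvexPoly(m,cv2.convexHull(np.array(pts,np.float32)).astype(np.int32),1)
    return cv2.resize(m.astype(np.float32),(640,480),interpolation=cv2.INTER_AREA)
def fit(p0,boxes,masks,names=("scene","top")):
    def cost(q):
        p=(p0[0]+q[0]*1e-3,p0[1]+q[1]*1e-3,p0[2]+q[2]*.01)
        return sum(1-np.minimum(r:=boxes_mask(n,p,boxes),masks[n]).sum()/np.maximum(r,masks[n]).sum() for n in names)
    r=minimize(cost,[0,0,0],method="Nelder-Mead",options=dict(initial_simplex=[[0,0,0],[5,0,0],[0,5,0],[0,0,5]],xatol=.05,fatol=1e-4))
    return (p0[0]+r.x[0]*1e-3,p0[1]+r.x[1]*1e-3,p0[2]+r.x[2]*.01),r.fun
TAG=[((-45,45),(-25,25),(0,14)),((-40,-4),(-6,6),(14,50))]
JACK=[((-130,115),(-35,35),(0,10)),((-30,65),(-22,22),(10,60))]
def redmask(im,box):
    h=cv2.cvtColor(im,cv2.COLOR_BGR2HSV); m=(((h[...,0]<8)|(h[...,0]>172))&(h[...,1]>120)&(h[...,2]>50)).astype(np.uint8)
    q=np.zeros_like(m);x0,y0,x1,y1=box;q[y0:y1,x0:x1]=m[y0:y1,x0:x1];return q
def fill(m):
    c,_=cv2.findContours(m,cv2.RETR_EXTERNAL,cv2.CHAIN_APPROX_NONE);o=np.zeros_like(m);cv2.drawContours(o,c,-1,1,-1);return o
E
python3 - <<'E'
from fit import *
im={n:cv2.imread(f"pics/{n}0.png") for n in("scene","top")}
ms={"scene":fill(redmask(im["scene"],(295,240,345,295))).astype(float),"top":fill(redmask(im["top"],(305,220,350,270))).astype(float)}
for nm in (("scene",),("top",),("scene","top")):
    p,f=fit((.479,.0345,2.68),TAG,ms,nm); print(nm,np.round(p,4),np.degrees(p[2]),round(f,3))
x,y,a=p
for nme,X in(("hole",22),("grip",-22)): print(nme,x+.001*X*np.cos(a),y+.001*X*np.sin(a))
# jack via blue
for n,b in(("scene",(335,180,432,232)),("top",(390,195,500,270))):
    h=cv2.cvtColor(im[n],cv2.COLOR_BGR2HSV); m=((abs(h[...,0].astype(int)-110)<10)&(h[...,1]>120)).astype(np.uint8)
    q=np.zeros_like(m);x0,y0,x1,y1=b;q[y0:y1,x0:x1]=m[y0:y1,x0:x1]; k,l,s,c=cv2.connectedComponentsWithStats(q);q=(l==1+np.argmax(s[1:,4])).astype(np.uint8)
    ys,xs=np.nonzero(q);hull=cv2.convexHull(np.stack([xs,ys],1).astype(np.int32));o=np.zeros_like(q);cv2.fillConvexPoly(o,hull,1);
    ms[n]=o.astype(float) if n=="top" else q.astype(float)
p,f=fit((.519,-.262,1.2),JACK[:1],ms,("top",));print("jack top",np.round(p,4),np.degrees(p[2]),f)
x,y,a=p;print("saddle",x+.09*np.cos(a),y+.09*np.sin(a),"paddle",x-.09*np.cos(a),y-.09*np.sin(a))
for n in im:
    for pp,B in((p,JACK),):
        r=boxes_mask(n,pp,B); c,_=cv2.findContours((r>.5).astype(np.uint8),cv2.RETR_EXTERNAL,cv2.CHAIN_APPROX_NONE); cv2.drawContours(im[n],c,-1,(0,255,0),1)
    u=proj(n,(x+.09*np.cos(a),y+.09*np.sin(a),.066)).astype(int);cv2.circle(im[n],tuple(int(k) for k in u),1,(0,0,255),-1)
f=lambda im,x,y,w,h,k:cv2.resize(im[y:y+h,x:x+w],None,fx=k,fy=k)
cv2.imwrite("pics/fit1.png",np.vstack([f(im["scene"],330,155,130,75,5),f(im["top"],390,195,130,75,5)])[:750])
from h import Rn
o=monitor.get_obs();print(Rn.from_quat(o["ee_rot"]).as_matrix().round(3))
E
```

```text
('scene',) [0.4829 0.0306 2.6493] 151.79162331521476 0.201
('top',) [0.4798 0.0346 2.6835] 153.75198413193172 0.17
('scene', 'top') [0.4796 0.0337 2.6899] 154.11867567444853 0.395
hole 0.45981423902108626 0.043319579738292445
grip 0.4994010437548945 0.0241132034281362
jack top [ 0.5139 -0.2623  1.1616] 66.55426916780357 0.3322829212190914
saddle 0.5497450630976829 -0.17972508028582246 paddle 0.47812661392055633 -0.34486380299331865
[[ 0.     0.282 -0.959]
 [-0.    -0.959 -0.282]
 [-1.     0.    -0.   ]]
```

```bash
python3 -c "
import cv2;i=cv2.imread('pics/fit1.png');cv2.imwrite('pics/fit1b.png',cv2.resize(i,(520,600)))"
```

```text
(no output)
```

View pics/fit1b.png

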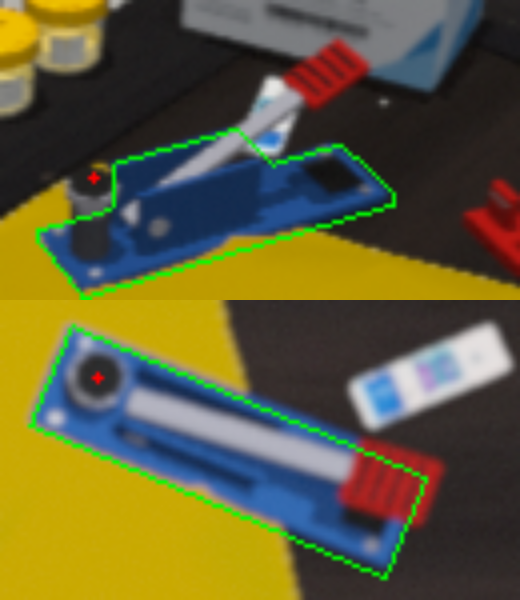

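```bash
cat > go.py <<'E'
from h import *
def plan(x,y,z,yaw=None):
    o=monitor.get_obs();R=Rn.from_quat(o["ee_rot"]).as_matrix()
    d=R.T@(np.array([x,y,z])-o["position"])*1000
    ty=np.degrees(np.arctan2(R[1,1],R[0,1])); tw=0
    if yaw is not None: tw=-((yaw-ty+90)%180-90)
    print("t",round(o["clock"],2),"pos",np.round(o["position"],4),"ty",round(ty,1),"F",np.round(o["ft_force"],1),"w",round(o["grip_width"],3),"j",np.round(o["joint_pos"],2))
    print("offset mm",np.round(d,1),"twist",round(tw,1))
E
python3 -c "
from go import *
plan(.4994,.0241,.10,64.1)"
```

```text
t 1.3 pos [ 0.1763 -0.5997  0.2313] ty -73.6 F [1.  0.7 0.1] w 0.998 j [ 1.26  0.33 -0.06  1.46  0.02  1.35 -0.09]
offset mm [ 131.3 -507.3 -485.9] twist 42.3
```

send_rows(grip=[0, 0, 0, 0, 0], offset=[[0, -28, -27], [0, -56, -54], [0, -84, -81], [0, -112, -108], [0, -140, -134]], twist=[0, 0, 0, 0, 0])

```text
clock: 1.72
position: [0.266, -0.4258, 0.2314]
ee_rot: [0.7, 0.101, -0.7, 0.101]
ft_force: [1.0, 0.1, -0.2]
grip_width: 0.997
```

send_rows(grip=[0, 0, 0, 0, 0], offset=[[0, -28, -27], [0, -56, -54], [0, -84, -81], [0, -112, -108], [0, -140, -134]], twist=[0, 0, 0, 0, 0])

```text
clock: 2.13
position: [0.355, -0.2536, 0.2316]
ee_rot: [0.7, 0.1, -0.7, 0.101]
ft_force: [1.1, -0.0, -0.4]
grip_width: 0.999
```

send_rows(grip=[0, 0, 0, 0, 0], offset=[[0, -28, -27], [0, -56, -54], [0, -84, -81], [0, -112, -108], [0, -140, -134]], twist=[5, 10, 15, 20, 25])

```text
clock: 2.55
position: [0.4441, -0.0815, 0.2317]
ee_rot: [0.705, -0.055, -0.705, -0.054]
ft_force: [1.8, -0.2, -0.9]
grip_width: 1.0
```

```bash
python3 -c "
from go import *
plan(.4994,.0241,.10,64.1)"
```

```text
t 2.55 pos [ 0.4441 -0.0815  0.2317] ty -98.9 F [ 1.8 -0.2 -0.9] w 1.0 j [ 0.74 -0.03 -0.64  1.86 -0.02  1.3  -1.62]
offset mm [ 131.7 -112.9  -38.2] twist 17.0
```

send_rows(grip=[0, 0, 0, 0, 0], offset=[[0, -30, -10], [0, -60, -20], [20, -90, -30], [40, -113, -38], [70, -113, -38]], twist=[4, 8, 12, 17, 17])

```text
clock: 2.97
position: [0.5006, 0.0282, 0.1625]
ee_rot: [0.691, -0.156, -0.688, -0.158]
ft_force: [-0.3, 0.3, 0.7]
grip_width: 0.999
```

```bash
python3 - <<'E'
from go import *
plan(.4994,.0241,.021,64.1)
f=lambda im,x,y,w,h,k:cv2.resize(im[y:y+h,x:x+w],None,fx=k,fy=k)
i,_=viewer.camera("scene");j,_=viewer.camera("top")
cv2.imwrite("pics/g1.png",np.hstack([f(i,270,190,110,120,3.5),f(j,280,190,110,120,3.5)]))
E
```

```text
t 2.97 pos [0.5006 0.0282 0.1625] ty -115.7 F [-0.3  0.3  0.7] w 0.999 j [ 0.55  0.18 -0.76  1.84  0.13  1.16 -2.27]
offset mm [141.5   4.8  -0.2] twist 0.2
```

View pics/g1.png

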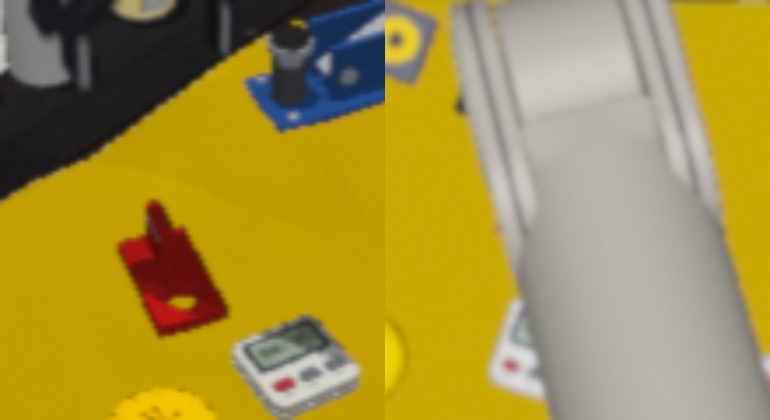

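send_rows(grip=[0, 0, 0, 0, 0], offset=[[0, 0, 0], [0, 0, 0], [0, 0, 0], [0, 0, 0], [0, 0, 0]], twist=[-7, -14, -21, -28, -35])

```text
clock: 3.48
position: [0.4984, 0.0214, 0.163]
ee_rot: [0.705, 0.059, -0.704, 0.06]
ft_force: [-0.1, 0.1, 0.1]
grip_width: 0.996
```

send_rows(grip=[0, 0, 0, 0, 0], offset=[[0, 0, 0], [0, 0, 0], [0, 0, 0], [0, 0, 0], [0, 0, 0]], twist=[-7, -14, -21, -28, -35])

```text
clock: 3.9
position: [0.4984, 0.0214, 0.163]
ee_rot: [0.654, 0.268, -0.654, 0.269]
ft_force: [-0.1, -1.5, -0.5]
grip_width: 0.997
```

send_rows(grip=[0, 0, 0, 0, 0], offset=[[0, 0, 0], [0, 0, 0], [0, 0, 0], [0, 0, 0], [0, 0, 0]], twist=[-7, -14, -21, -28, -35])

```text
clock: 4.32
position: [0.4984, 0.0213, 0.1629]
ee_rot: [-0.543, -0.452, 0.543, -0.454]
ft_force: [-0.7, -0.0, -0.6]
grip_width: 0.997
```

send_rows(grip=[0, 0, 0, 0, 0], offset=[[0, 0, 0], [0, 0, 0], [0, 0, 0], [0, 0, 0], [0, 0, 0]], twist=[-7, -14, -21, -28, -35])

```text
clock: 4.73
position: [0.4983, 0.0212, 0.1628]
ee_rot: [0.381, 0.595, -0.382, 0.596]
ft_force: [-0.7, 0.2, 0.3]
grip_width: 1.0
```

send_rows(grip=[0, 0, 0, 0, 0], offset=[[0, 0, 0], [0, 0, 0], [0, 0, 0], [0, 0, 0], [0, 0, 0]], twist=[-7, -14, -21, -28, -35])

```text
clock: 5.15
position: [0.4983, 0.0211, 0.1627]
ee_rot: [0.184, 0.682, -0.186, 0.683]
ft_force: [0.1, 0.8, 0.3]
grip_width: 1.001
```

```bash
python3 - <<'E'
from go import *
plan(.4994,.0241,.021,64.1)
E
```

```text
t 5.15 pos [0.4983 0.0211 0.1627] ty 59.7 F [0.1 0.8 0.3] w 1.001 j [ 0.91  0.3  -1.17  1.83  0.29  1.21  0.68]
offset mm [141.7   3.3  -0.8] twist -4.4
```

send_rows(grip=[0, 0, 0, 0, 0], offset=[[30, 3, -1], [65, 3, -1], [100, 3, -1], [125, 3, -1], [140, 3, -1]], twist=[-4, -4, -4, -4, -4])

```text
clock: 5.57
position: [0.4978, 0.0236, 0.0197]
ee_rot: [0.162, 0.689, -0.164, 0.687]
ft_force: [-0.0, -0.3, -0.2]
grip_width: 1.0
```

```bash
python3 - <<'E'
from go import *
plan(.4994,.0241,.021,64.1)
f=lambda im,x,y,w,h,k:cv2.resize(im[y:y+h,x:x+w],None,fx=k,fy=k)
i,_=viewer.camera("scene")
cv2.imwrite("pics/g2.png",f(i,250,170,160,140,5))
E
```

```text
t 5.57 pos [0.4978 0.0236 0.0197] ty 63.3 F [-0.  -0.3 -0.2] w 1.0 j [ 0.74  0.51 -1.02  1.96  0.53  0.97  0.56]
offset mm [-1.3  1.1  1.2] twist -0.8
```

View pics/g2.png

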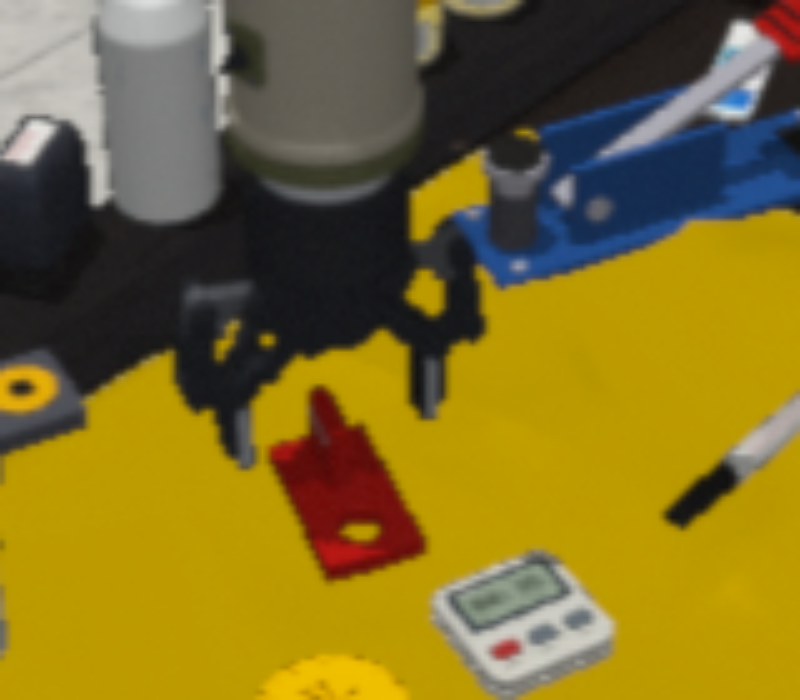

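send_rows(grip=[120, 255, 255, 255, 255], offset=[[-1, 1, 1], [-1, 1, 1], [-1, 1, 1], [-1, 1, 1], [-1, 1, 1]], twist=[-1, -1, -1, -1, -1], newtons=50)

```text
clock: 6.03
position: [0.5007, 0.0259, 0.0233]
ee_rot: [0.157, 0.689, -0.157, 0.69]
ft_force: [-0.2, -0.1, -0.4]
grip_width: 0.303
```

send_rows(grip=[255, 255, 255, 255, 255], offset=[[0, 0, 0], [0, 0, 0], [0, 0, 0], [0, 0, 0], [0, 0, 0]], twist=[0, 0, 0, 0, 0])

```text
clock: 6.45
position: [0.5006, 0.026, 0.023]
ee_rot: [0.157, 0.689, -0.157, 0.69]
ft_force: [-1.4, -0.6, 6.0]
grip_width: 0.129
```

```bash
python3 - <<'E'
from go import *
plan(.4994,.0241,.2,64.1)
f=lambda im,x,y,w,h,k:cv2.resize(im[y:y+h,x:x+w],None,fx=k,fy=k)
i,_=viewer.camera("scene")
cv2.imwrite("pics/g3.png",f(i,270,200,100,100,6))
E
```

```text
t 6.45 pos [0.5006 0.026  0.023 ] ty 64.4 F [-1.4 -0.6  6. ] w 0.129 j [ 0.74  0.51 -1.03  1.95  0.53  0.98  0.58]
offset mm [-177.    -2.3   -0. ] twist 0.3
```

View pics/g3.png

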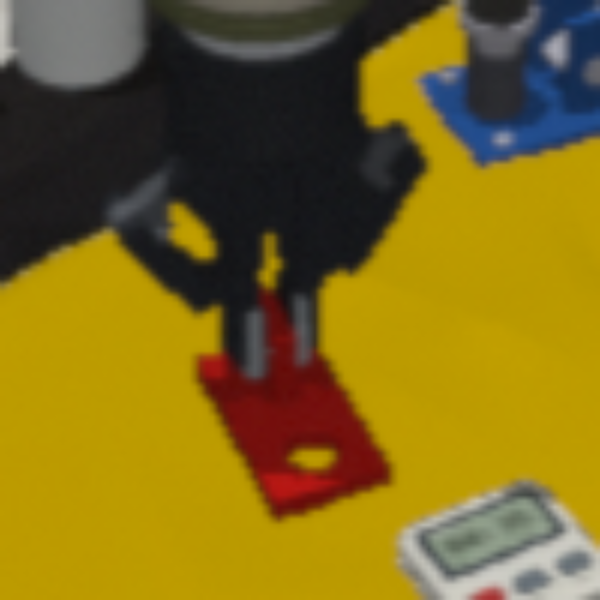

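send_rows(grip=[255, 255, 255, 255, 255], offset=[[-10, 0, 0], [-40, 0, 0], [-80, 0, 0], [-120, 0, 0], [-160, 0, 0]], twist=[0, 0, 0, 0, 0])

```text
clock: 6.92
position: [0.4993, 0.0269, 0.1844]
ee_rot: [0.156, 0.69, -0.156, 0.689]
ft_force: [1.5, -1.1, -0.5]
grip_width: 0.131
```

```bash
python3 - <<'E'
from go import *
plan(.6092,.217,.19)
E
```

```text
t 6.92 pos [0.4993 0.0269 0.1844] ty 64.5 F [ 1.5 -1.1 -0.5] w 0.131 j [ 0.93  0.29 -1.21  1.8   0.28  1.25  0.77]
offset mm [ -5.6 218.9  17.1] twist 0
```

send_rows(grip=[255, 255, 255, 255, 255], offset=[[-6, 25, 2], [-6, 60, 5], [-6, 100, 8], [-6, 130, 10], [-6, 150, 12]], twist=[0, 0, 0, 0, 0])

```text
clock: 7.33
position: [0.5759, 0.1597, 0.1889]
ee_rot: [0.156, 0.69, -0.155, 0.69]
ft_force: [-0.6, -0.4, -1.3]
grip_width: 0.128
```

```bash
python3 - <<'E'
from go import *
plan(.6092,.217,.19)
E
```

```text
t 7.33 pos [0.5759 0.1597 0.1889] ty 64.5 F [-0.6 -0.4 -1.3] w 0.128 j [ 0.47  0.52 -1.1   1.55  0.47  1.36  0.45]
offset mm [-1.  66.1  5.4] twist 0
```

send_rows(grip=[255, 255, 255, 255, 255], offset=[[0, 25, 2], [0, 50, 4], [0, 63, 5], [0, 63, 5], [0, 63, 5]], twist=[0, 0, 0, 0, 0])

```text
clock: 7.75
position: [0.607, 0.2117, 0.1886]
ee_rot: [0.156, 0.69, -0.156, 0.689]
ft_force: [0.5, 0.5, -1.2]
grip_width: 0.131
```

```bash
python3 - <<'E'
from go import *
plan(.6092,.217,.19)
f=lambda im,x,y,w,h,k:cv2.resize(im[y:y+h,x:x+w],None,fx=k,fy=k,interpolation=cv2.INTER_CUBIC)
i,d=viewer.camera("scene");j,_=viewer.camera("top");np.save("pics/d4.npy",d);cv2.imwrite("pics/full4.png",i)
cv2.imwrite("pics/g4.png",f(i,140,170,140,120,5))
cv2.imwrite("pics/g5.png",f(j,180,130,140,120,5))
E
```

```text
t 7.75 pos [0.607  0.2117 0.1886] ty 64.5 F [ 0.5  0.5 -1.2] w 0.131 j [ 0.31  0.61 -1.05  1.43  0.53  1.4   0.38]
offset mm [-1.4  5.8 -0.4] twist 0
```

View pics/g4.png

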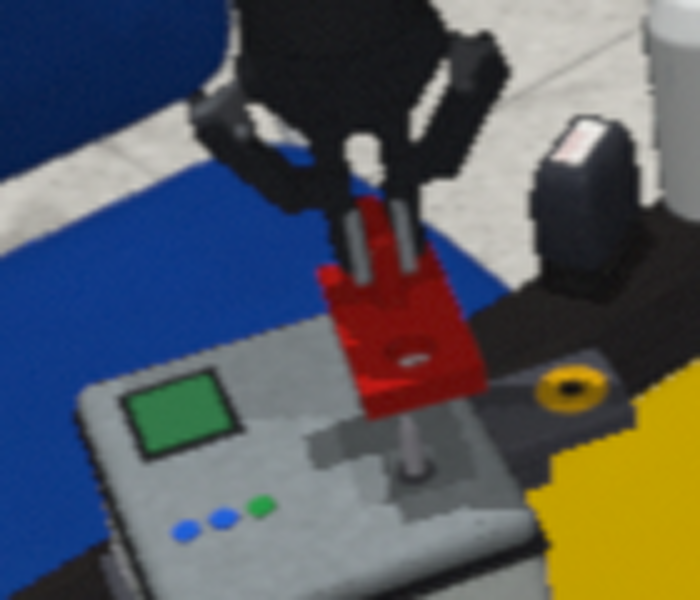

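View pics/g5.png

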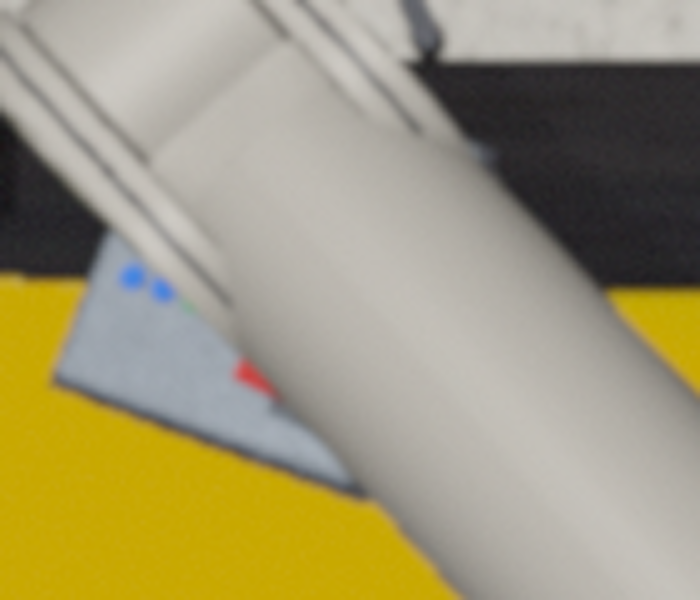

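```bash
python3 - <<'E'
from fit import *
i=cv2.imread("pics/full4.png");P=cloud("scene",np.load("pics/d4.npy"))
m=redmask(i,(200,205,240,256))>0
pts=P[m]; pts=pts[np.isfinite(pts).all(1)]
top=pts[(pts[:,2]>.172)&(pts[:,2]<.19)]
A=np.c_[top[:,:2]-top[:,:2].mean(0),np.ones(len(top))];c,*_=np.linalg.lstsq(A,top[:,2],rcond=None);print(len(top),"plane",c)
print("hole",atz("scene",(222.4,240.6),.1796))
# expected from TCP
o=monitor.get_obs();p=o["position"];a=np.radians(154.5);print("exp hole",p[:2]+.044*np.array([np.cos(a),np.sin(a)]))
E
```

```text
587 plane [ 0.02306296 -0.0168505   0.17919966]
hole [0.5607131  0.23284835 0.1796    ]
exp hole [0.56759698 0.22891735]
```

```bash
python3 - <<'E'
from fit import *
i=cv2.imread("pics/full4.png")
k=8;x0,y0=195,205
big=cv2.resize(i[y0:y0+65,x0:x0+65],None,fx=k,fy=k,interpolation=cv2.INTER_CUBIC)
o=monitor.get_obs();p=o["position"];a=np.radians(154.5);u=np.array([np.cos(a),np.sin(a)]);v=np.array([-u[1],u[0]])
def dr(pts,col):
    q=np.array([((proj("scene",q)-[x0,y0])+.5)*k-.5 for q in pts]).astype(np.int32);cv2.polylines(big,[q],True,col,1)
W=lambda X,Y,z:np.r_[p[:2]+u*(X+22)*1e-3+v*Y*1e-3,z]
zt=.1796;t=np.linspace(0,2*np.pi,40)
dr([W(-45,-25,zt),W(45,-25,zt),W(45,25,zt),W(-45,25,zt)],(0,255,0))
dr([W(22+10.5*np.cos(s),10.5*np.sin(s),zt) for s in t],(0,255,0))
dr([W(22+10.5*np.cos(s),10.5*np.sin(s),zt-.014) for s in t],(255,255,0))
cv2.imwrite("pics/g6.png",big)
E
```

```text
(no output)
```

View pics/g6.png

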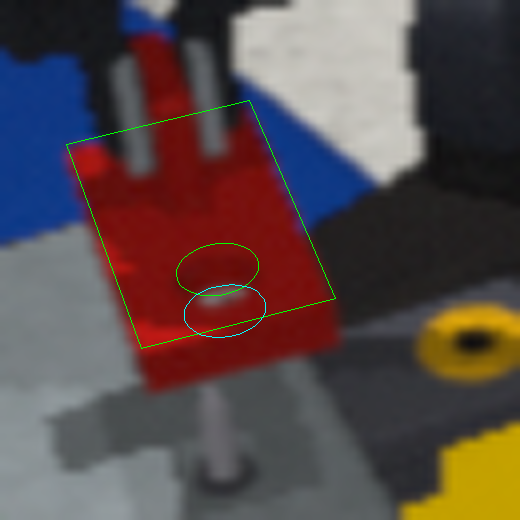

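send_rows(grip=[255, 255, 255, 255, 255], offset=[[0, 6, 0], [0, 7, 0], [15, 7, 0], [30, 7, 0], [45, 7, 0]], twist=[0, 0, 0, 0, 0])

```text
clock: 8.27
position: [0.6102, 0.2166, 0.1414]
ee_rot: [0.157, 0.69, -0.157, 0.689]
ft_force: [0.3, 0.5, -0.6]
grip_width: 0.129
```

```bash
python3 - <<'E'
from go import *
plan(.6092,.217,.134)
i,d=viewer.camera("scene")
cv2.imwrite("pics/g7.png",cv2.resize(i[200:300,170:290],None,fx=6,fy=6,interpolation=cv2.INTER_CUBIC))
E
```

```text
t 8.27 pos [0.6102 0.2166 0.1414] ty 64.4 F [ 0.3  0.5 -0.6] w 0.129 j [ 0.29  0.66 -1.02  1.47  0.57  1.33  0.35]
offset mm [ 7.4 -0.1 -1.1] twist 0
```

View pics/g7.png

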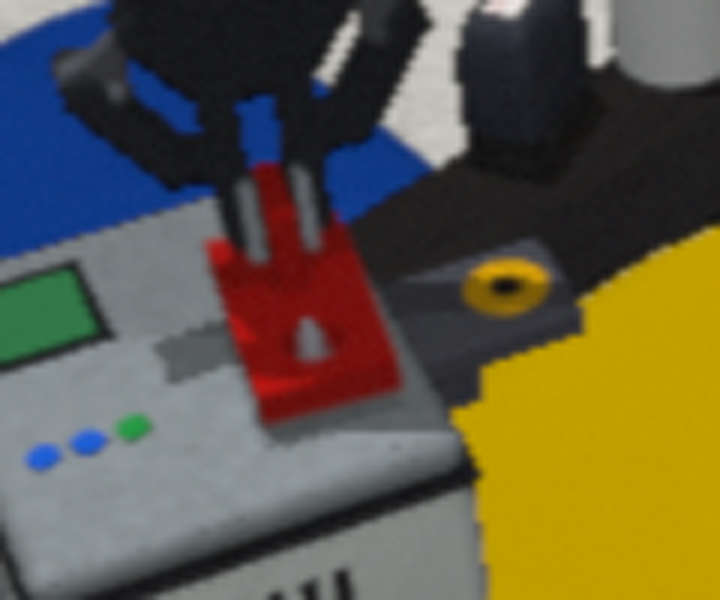

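send_rows(grip=[255, 255, 255, 255, 255], offset=[[4, 0, -1], [7, 0, -1], [8, 0, -1], [8, 0, -1], [8, 0, -1]], twist=[0, 0, 0, 0, 0])

```text
clock: 8.73
position: [0.6098, 0.2178, 0.1358]
ee_rot: [0.157, 0.689, -0.157, 0.69]
ft_force: [0.2, -0.2, -0.9]
grip_width: 0.129
```

```bash
python3 - <<'E'
from go import *
plan(.6092,.217,.134)
E
```

```text
t 8.73 pos [0.6098 0.2178 0.1358] ty 64.4 F [ 0.2 -0.2 -0.9] w 0.129 j [ 0.29  0.66 -1.02  1.47  0.57  1.32  0.35]
offset mm [ 1.8 -1.  -0.2] twist 0
```

send_rows(grip=[255, 255, 150, 80, 0], offset=[[2, -1, 0], [2, -1, 0], [2, -1, 0], [2, -1, 0], [2, -1, 0]], twist=[0, 0, 0, 0, 0])

```text
clock: 9.15
position: [0.6092, 0.2168, 0.1335]
ee_rot: [0.157, 0.689, -0.157, 0.69]
ft_force: [0.3, 0.0, 1.0]
grip_width: 0.549
```

send_rows(grip=[0, 0, 0, 0, 0], offset=[[0, 0, 0], [0, 0, 0], [-20, 0, 0], [-60, 0, 0], [-100, 0, 0]], twist=[0, 0, 0, 0, 0])

```text
clock: 9.57
position: [0.6084, 0.2162, 0.2334]
ee_rot: [0.156, 0.69, -0.157, 0.689]
ft_force: [1.0, 0.9, 1.0]
grip_width: 1.002
```

```bash
python3 - <<'E'
from go import *
plan(.5139,-.2623,.2,157)
i,d=viewer.camera("scene")
cv2.imwrite("pics/g8.png",cv2.resize(i[200:300,170:290],None,fx=6,fy=6,interpolation=cv2.INTER_CUBIC))
cv2.imwrite("pics/full8.png",i);np.save("pics/d8.npy",d)
j,_=viewer.camera("top");cv2.imwrite("pics/top8.png",j)
E
```

```text
t 9.57 pos [0.6084 0.2162 0.2334] ty 64.4 F [1.  0.9 1. ] w 1.002 j [ 0.3   0.59 -1.06  1.35  0.51  1.49  0.39]
offset mm [  34.  -472.3  121.7] twist 87.4
```

View pics/g8.png

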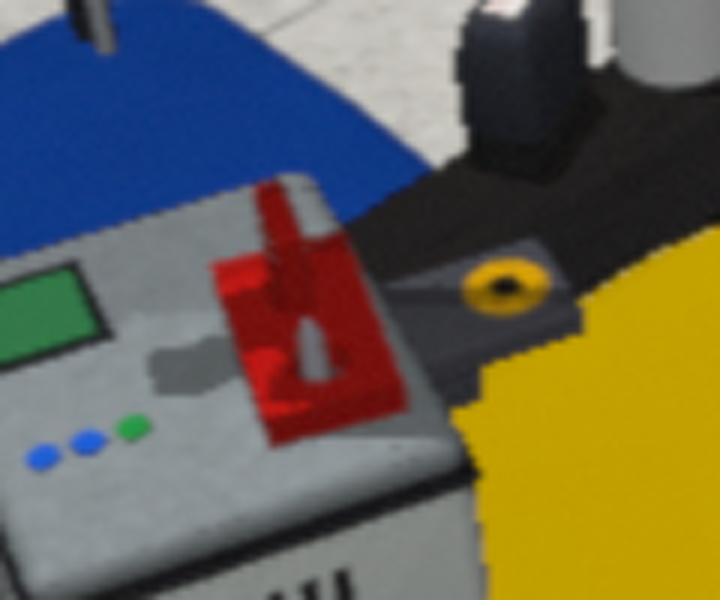

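View pics/full8.png

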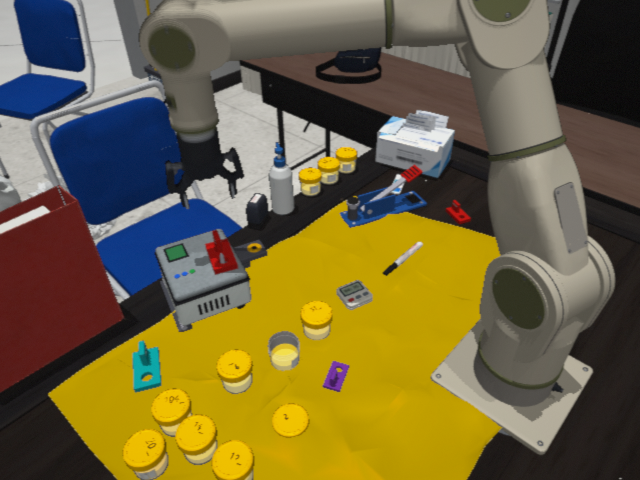

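```bash
python3 - <<'E'
from fit import *
im=cv2.imread("pics/top0.png")
h=cv2.cvtColor(im,cv2.COLOR_BGR2HSV); m=((abs(h[...,0].astype(int)-110)<12)&(h[...,1]>100)).astype(np.uint8)
# lower edge: for each column the lowest blue pixel
L=[];U=[]
for c in range(402,486):
    r=np.nonzero(m[195:268,c])[0]+195
    if len(r): L.append(atz("top",(c,r.max()+.5),.01)[:2]); 
    if len(r) and 410<c<470: U.append(atz("top",(c,r.min()-.5),.01)[:2])
for nm,E in(("L",L),("U",U)):
    E=np.array(E,np.float32);v=cv2.fitLine(E,cv2.DIST_HUBER,0,.001,.001).ravel();print(nm,v,np.degrees(np.arctan2(v[1],v[0]))%180)
t=cv2.imread("pics/top8.png")
big=cv2.resize(t[180:300,380:530],None,fx=5,fy=5,interpolation=cv2.INTER_CUBIC)
for p,col in(((.5139,-.2623,1.1616),(0,255,0)),((.5165,-.2615,np.radians(68.3)),(0,0,255))):
    x,y,a=p
    for b,zs in((JACK[0],(10,)),(JACK[1],(60,))):
      q=[]
      for X,Y in((b[0][0],b[1][0]),(b[0][1],b[1][0]),(b[0][1],b[1][1]),(b[0][0],b[1][1])):
        w=proj("top",(x+(np.cos(a)*X-np.sin(a)*Y)*1e-3,y+(np.sin(a)*X+np.cos(a)*Y)*1e-3,zs[0]*1e-3)); q.append(((w-[380,180])+.5)*5)
      cv2.polylines(big,[np.array(q,np.int32)],True,col,1)
cv2.imwrite("pics/j1.png",big)
E
```

```text
L [ 0.40776157  0.91308844  0.48930448 -0.24319907] 65.9357
U [ 0.32831734  0.9445675   0.5533272  -0.26370084] 70.83332
```

View pics/j1.png

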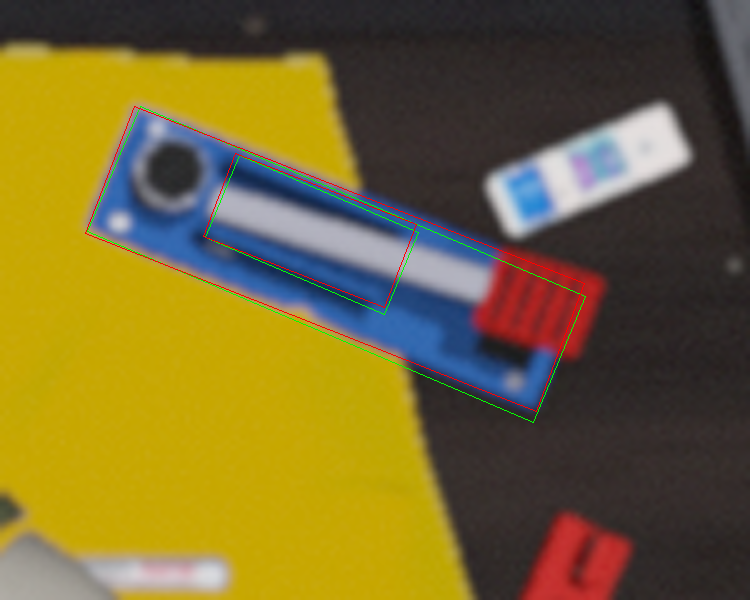

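send_rows(grip=[0, 0, 0, 0, 0], offset=[[0, -32, 8], [0, -64, 16], [0, -96, 25], [0, -128, 33], [0, -160, 41]], twist=[0, 0, 0, 0, 0])

```text
clock: 10.08
position: [0.5765, 0.0533, 0.2333]
ee_rot: [0.157, 0.689, -0.157, 0.69]
ft_force: [0.8, 0.3, 0.3]
grip_width: 1.0
```

send_rows(grip=[0, 0, 0, 0, 0], offset=[[0, -32, 8], [0, -64, 16], [0, -96, 25], [0, -128, 33], [0, -160, 41]], twist=[6, 12, 18, 24, 30])

```text
clock: 10.5
position: [0.5442, -0.1089, 0.2335]
ee_rot: [0.331, 0.624, -0.332, 0.625]
ft_force: [0.0, -0.5, 0.3]
grip_width: 1.003
```

```bash
python3 - <<'E'
from go import *
plan(.5165,-.2615,.2,158.3)
E
```

```text
t 10.5 pos [ 0.5442 -0.1089  0.2335] ty 34.1 F [ 0.  -0.5  0.3] w 1.003 j [ 0.96  0.33 -1.03  1.61  0.29  1.37  0.5 ]
offset mm [  33.6 -108.4  110.9] twist 55.8
```

send_rows(grip=[0, 0, 0, 0, 0], offset=[[0, -27, 28], [0, -54, 56], [0, -81, 83], [0, -108, 110], [0, -108, 110]], twist=[7, 14, 21, 28, 35])

```text
clock: 10.92
position: [0.5147, -0.2685, 0.2326]
ee_rot: [-0.506, -0.493, 0.508, -0.493]
ft_force: [-0.7, -1.7, -0.6]
grip_width: 1.005
```

send_rows(grip=[0, 0, 0, 0, 0], offset=[[15, 0, 0], [30, 0, 0], [30, 0, 0], [30, 0, 0], [30, 0, 0]], twist=[7, 14, 21, 21, 21])

```text
clock: 11.33
position: [0.5179, -0.2588, 0.2036]
ee_rot: [0.584, 0.398, -0.584, 0.399]
ft_force: [-0.2, -0.1, 0.5]
grip_width: 1.0
```

```bash
python3 - <<'E'
from go import *
plan(.5165,-.2615,.1,158.3)
i,d=viewer.camera("scene")
cv2.imwrite("pics/j2.png",cv2.resize(i[110:250,320:460],None,fx=4,fy=4,interpolation=cv2.INTER_CUBIC))
E
```

```text
t 11.33 pos [ 0.5179 -0.2588  0.2036] ty -21.4 F [-0.2 -0.1  0.5] w 1.0 j [ 1.03  0.35 -0.79  1.59  0.25  1.31 -0.17]
offset mm [103.6  -0.4   3. ] twist 0.3
```

View pics/j2.png

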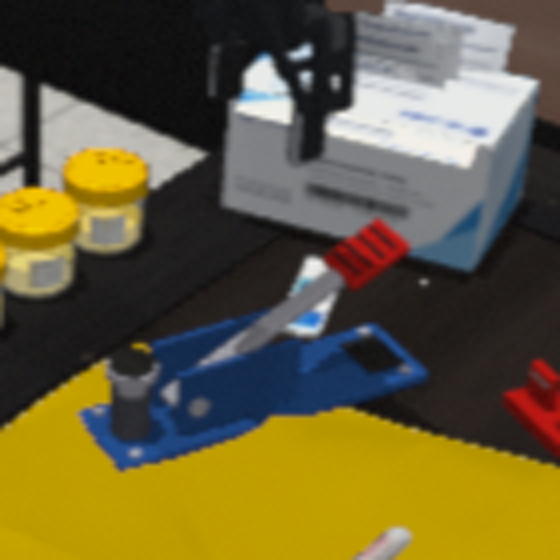

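send_rows(grip=[0, 0, 0, 0, 0], offset=[[25, 0, 3], [50, 0, 3], [75, 0, 3], [95, 0, 3], [110, 0, 3]], twist=[0, 0, 0, 0, 0])

```text
clock: 11.8
position: [0.5162, -0.2617, 0.0919]
ee_rot: [-0.584, -0.399, 0.584, -0.398]
ft_force: [-0.1, 0.5, 0.3]
grip_width: 1.0
```

```bash
python3 - <<'E'
from go import *
plan(.5165,-.2615,.025,158.3)
i,d=viewer.camera("scene")
cv2.imwrite("pics/j3.png",cv2.resize(i[110:250,320:460],None,fx=4,fy=4,interpolation=cv2.INTER_CUBIC))
E
```

```text
t 11.8 pos [ 0.5162 -0.2617  0.0919] ty -21.4 F [-0.1  0.5  0.3] w 1.0 j [ 1.    0.46 -0.75  1.71  0.34  1.11 -0.23]
offset mm [66.9  0.2 -0.3] twist 0.3
```

View pics/j3.png

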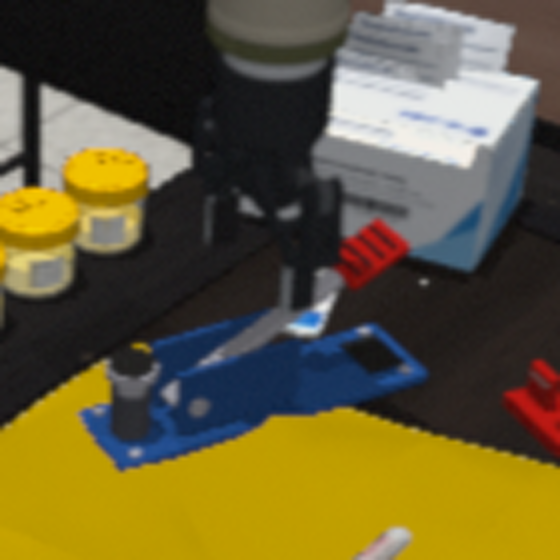

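send_rows(grip=[0, 0, 0, 0, 0], offset=[[16, 0, 0], [32, 0, 0], [48, 0, 0], [60, 0, 0], [66, 0, 0]], twist=[0, 0, 0, 0, 0])

```text
clock: 12.27
position: [0.5164, -0.2618, 0.0266]
ee_rot: [-0.584, -0.398, 0.585, -0.398]
ft_force: [-0.4, -0.2, -0.2]
grip_width: 1.005
```

```bash
python3 - <<'E'
from go import *
plan(.5165,-.2615,.025,158.3)
i,d=viewer.camera("scene")
cv2.imwrite("pics/j4.png",cv2.resize(i[110:250,320:460],None,fx=4,fy=4,interpolation=cv2.INTER_CUBIC))
E
```

```text
t 12.27 pos [ 0.5164 -0.2618  0.0266] ty -21.5 F [-0.4 -0.2 -0.2] w 1.005 j [ 0.96  0.54 -0.71  1.76  0.41  1.   -0.28]
offset mm [ 1.6  0.  -0.3] twist 0.2
```

View pics/j4.png

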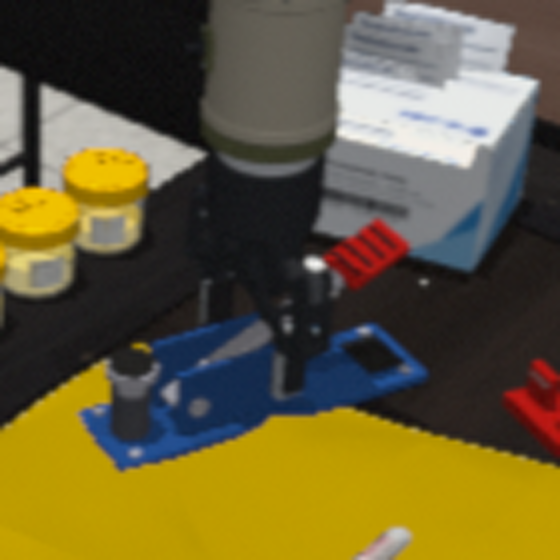

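send_rows(grip=[80, 160, 255, 255, 255], offset=[[1, 0, 0], [1, 0, 0], [1, 0, 0], [1, 0, 0], [1, 0, 0]], twist=[0, 0, 0, 0, 0], newtons=80)

```text
clock: 12.73
position: [0.5176, -0.2622, 0.0277]
ee_rot: [0.585, 0.397, -0.585, 0.398]
ft_force: [0.2, 0.2, 5.0]
grip_width: 0.503
```

send_rows(grip=[255, 255, 255, 255, 255], offset=[[0, 0, 0], [0, 0, 0], [-8, 0, 0], [-16, 0, 0], [-20, 0, 0]], twist=[0, 0, 0, 0, 0])

```text
clock: 13.15
position: [0.5165, -0.2618, 0.0473]
ee_rot: [-0.585, -0.397, 0.585, -0.397]
ft_force: [0.0, -0.8, -7.0]
grip_width: 0.505
```

```bash
python3 - <<'E'
from go import *
plan(.5165,-.2615,.045,158.3)
i,d=viewer.camera("scene")
cv2.imwrite("pics/j5.png",cv2.resize(i[110:250,320:460],None,fx=4,fy=4,interpolation=cv2.INTER_CUBIC))
E
```

```text
t 13.15 pos [ 0.5165 -0.2618  0.0473] ty -21.6 F [ 0.  -0.8 -7. ] w 0.505 j [ 0.97  0.51 -0.72  1.75  0.39  1.03 -0.27]
offset mm [ 2.3 -0.1 -0.3] twist 0.1
```

View pics/j5.png

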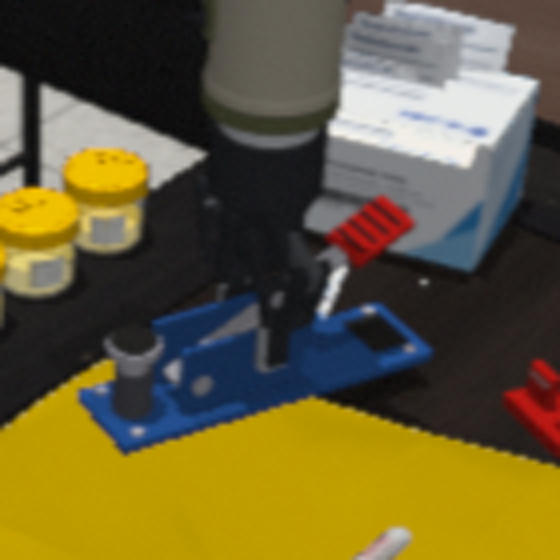

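```bash
python3 - <<'E'
from go import *
plan(.521,-.0025,.0473,160)
E
```

```text
t 13.2 pos [ 0.517  -0.262   0.0479] ty -21.6 F [ 0.6  0.1 -5.5] w 0.5 j [ 0.97  0.51 -0.72  1.75  0.39  1.03 -0.27]
offset mm [   0.3  -91.9 -242.7] twist -1.6
```

send_rows(grip=[255, 255, 255, 255, 255], offset=[[0, -5, -15], [0, -14, -38], [0, -26, -68], [0, -37, -98], [0, -47, -124]], twist=[0, 0, 0, 0, 0])

```text
clock: 13.62
position: [0.5182, -0.1271, 0.0463]
ee_rot: [-0.585, -0.398, 0.585, -0.397]
ft_force: [-0.2, 0.7, -6.9]
grip_width: 0.502
```

send_rows(grip=[255, 255, 255, 255, 255], offset=[[0, -11, -30], [0, -22, -60], [0, -34, -88], [0, -43, -110], [0, -45, -118]], twist=[0, 0, 0, 0, 0])

```text
clock: 14.03
position: [0.5195, 0.0019, 0.0466]
ee_rot: [0.584, 0.399, -0.584, 0.398]
ft_force: [0.7, 0.6, -5.7]
grip_width: 0.503
```

```bash
python3 - <<'E'
from go import *
plan(.5449,.058,.032,158.4)
i,d=viewer.camera("scene");j,e=viewer.camera("top")
cv2.imwrite("pics/k1.png",i);cv2.imwrite("pics/k1t.png",j);np.save("pics/k1.npy",d)
a=cv2.resize(i[180:300,200:360],None,fx=4.5,fy=4.5,interpolation=cv2.INTER_CUBIC)
cv2.imwrite("pics/k1c.png",a)
E
```

```text
t 14.03 pos [0.5195 0.0019 0.0466] ty -21.3 F [ 0.7  0.6 -5.7] w 0.503 j [ 0.63  0.42 -0.84  1.9   0.37  0.98 -0.75]
offset mm [ 14.7   3.2 -61.5] twist 0.3
```

View pics/k1c.png

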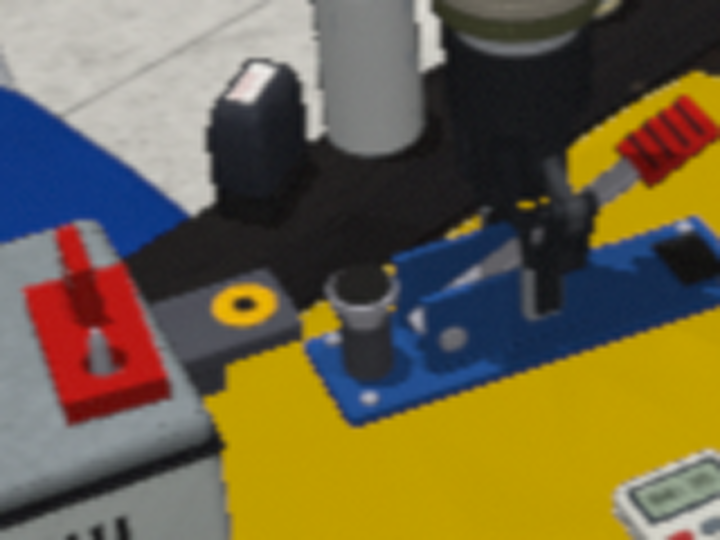

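View pics/k1t.png

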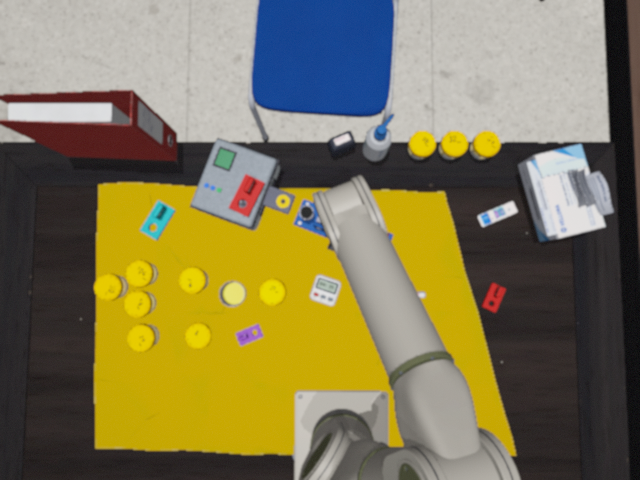

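```bash
python3 - <<'E'
from go import *
i=cv2.imread("pics/k1.png");j=cv2.imread("pics/k1t.png")
a=np.hstack([cv2.resize(im[y:y+26,x:x+26],(390,390),interpolation=cv2.INTER_CUBIC) for im,x,y in((i,268,232),(j,294,199))]);cv2.imwrite("pics/k2.png",a)
for n in("scene","top"): print(n,[(np.round(r["position"],1).tolist(),round(r["score"],2)) for r in viewer.spot_point("saddle_top",n)])
o=monitor.get_obs();p=o["position"];u=np.array([np.cos(np.radians(68.7)),np.sin(np.radians(68.7))])
S=np.r_[p[:2]+.09*u,.083];print("pred saddle",S,proj("scene",S),proj("top",S))
print(tri((280.4,241.8),(307,212)))
E
```

```text
scene [([278.0, 247.9], 0.58)]
top [([305.1, 211.9], 0.64)]
pred saddle [0.55282732 0.08007994 0.083     ] [281.5751849  242.06794212] [308.68673647 212.25675729]
[0.5528754  0.08387949 0.08622747]
```

View pics/k2.png

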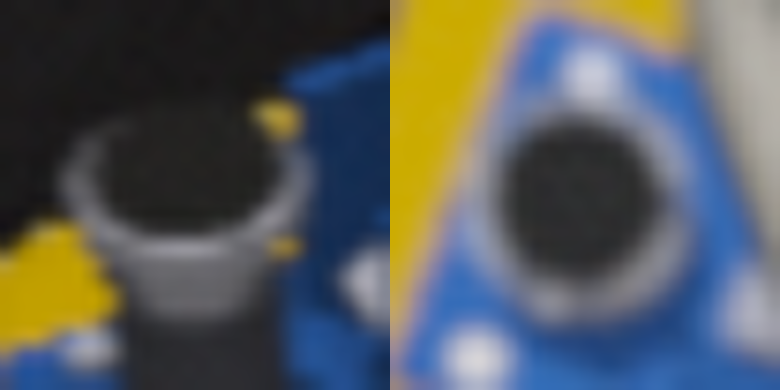

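```bash
python3 - <<'E'
from go import *
T=tri((279.9,242.5),(306.2,211.4));print(T)
for z in(.08,.083,.086):print(z,atz("scene",(279.9,242.5),z),atz("top",(306.2,211.4),z))
# same cams lift mark: top (283,201.3) scene (254.2,247.4): both with -0.4 shift
print(tri((253.8,247.0),(282.6,200.9)))
for n,b in(("scene",(238,235,275,262)),("top",(270,188,298,215))):
    im=cv2.imread("pics/k1.png" if n=="scene" else "pics/k1t.png");h=cv2.cvtColor(im,cv2.COLOR_BGR2HSV)
    m=np.zeros((480,640),np.uint8);x0,y0,x1,y1=b
    lug=((h[...,1]>150)&(h[...,2]>120)&(abs(h[...,0].astype(int)-24)<8)).astype(np.uint8);m[y0:y1,x0:x1]=lug[y0:y1,x0:x1]
    k,l,s,c=cv2.connectedComponentsWithStats(m);print(n,[(s[q],c[q].round(2)) for q in range(1,k) if s[q,4]>5])
E
```

```text
[0.55406156 0.0854331  0.08447364]
0.08 [0.55731641 0.08143423 0.08      ] [0.55529418 0.08623476 0.08      ]
0.083 [0.55463264 0.08376278 0.083     ] [0.55491302 0.08610954 0.083     ]
0.086 [0.55194887 0.08609134 0.086     ] [0.55453187 0.08598432 0.086     ]
[0.57883141 0.14239519 0.09322148]
scene [(array([247, 243,  14,  10,  97], dtype=int32), array([253.75, 247.44])), (array([250, 247,  25,  15, 117], dtype=int32), array([264.78, 255.81]))]
top [(array([270, 188,  28,  27, 248], dtype=int32), array([288.52, 202.83])), (array([277, 195,  12,  13, 106], dtype=int32), array([282.64, 200.92]))]
```

```bash
python3 - <<'E'
from go import *
plan(.5449,.058,.032,158.4)
i,d=viewer.camera("scene");plan(.5449,.058,.032,158.4);j,e=viewer.camera("top");plan(.5449,.058,.032,158.4)
cv2.imwrite("pics/k3.png",i);cv2.imwrite("pics/k3t.png",j)
a=np.hstack([cv2.resize(im[y:y+26,x:x+26],(390,390),interpolation=cv2.INTER_CUBIC) for im,x,y in((i,268,232),(j,294,199))]);cv2.imwrite("pics/k4.png",a)
E
```

```text
t 14.23 pos [ 0.5201 -0.0038  0.0462] ty -21.6 F [ 0.3 -0.4 -6.4] w 0.503 j [ 0.63  0.42 -0.83  1.9   0.37  0.99 -0.74]
offset mm [ 14.2   0.2 -66.6] twist -0.0
t 14.28 pos [ 0.5201 -0.0043  0.0461] ty -21.7 F [-0.3 -0.3 -6.3] w 0.504 j [ 0.63  0.42 -0.83  1.9   0.37  0.99 -0.74]
offset mm [ 14.1  -0.  -67.1] twist -0.1
t 14.33 pos [ 0.5201 -0.0045  0.0461] ty -21.7 F [ 0.8 -0.5 -7.1] w 0.503 j [ 0.63  0.42 -0.83  1.9   0.37  0.99 -0.74]
offset mm [ 14.1  -0.1 -67.2] twist -0.1
```

View pics/k4.png

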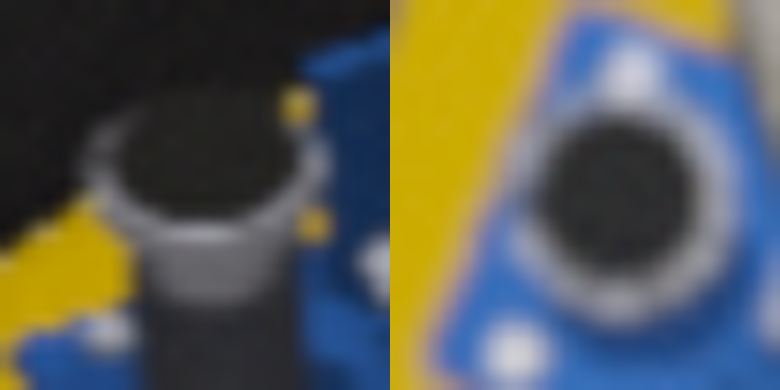

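```bash
python3 - <<'E'
from go import *
print(tri((281.2,242.2),(308.8,211.5)), tri((253.75,247.44),(282.64,200.92)), atz("top",(308.8,211.5),.0845),atz("scene",(281.2,242.2),.0845))
E
```

```text
[0.55477273 0.0797699  0.08131414] [0.57903484 0.14246472 0.09181485] [0.55448218 0.07975782 0.0845    ] [0.55180156 0.08216388 0.0845    ]
```

send_rows(grip=[255, 255, 255, 255, 255], offset=[[8, 0, 0], [14, 0, -5], [15, 0, -15], [15, 0, -25], [15, 0, -30]], twist=[0, 0, 0, 0, 0])

```text
clock: 14.75
position: [0.5319, 0.0274, 0.0314]
ee_rot: [0.585, 0.398, -0.584, 0.398]
ft_force: [0.5, 0.1, -6.1]
grip_width: 0.5
```

```bash
python3 - <<'E'
from go import *
plan(.545,.0583,.031,158.4)
E
```

```text
t 14.75 pos [0.5319 0.0274 0.0314] ty -21.5 F [ 0.5  0.1 -6.1] w 0.5 j [ 0.55  0.47 -0.82  1.87  0.41  0.97 -0.82]
offset mm [  0.4   0.9 -33.5] twist 0.1
```

send_rows(grip=[255, 255, 255, 255, 255], offset=[[0, 0, -10], [0, 0, -20], [0, 0, -30], [0, 0, -37], [0, 0, -37]], twist=[0, 0, 0, 0, 0])

```text
clock: 15.17
position: [0.5454, 0.0618, 0.0316]
ee_rot: [0.585, 0.398, -0.584, 0.398]
ft_force: [0.3, 0.6, -6.3]
grip_width: 0.501
```

```bash
python3 - <<'E'
from go import *
plan(.545,.0583,.027,158.4)
i,d=viewer.camera("scene");j,e=viewer.camera("top");plan(.545,.0583,.027,158.4)
cv2.imwrite("pics/k5.png",cv2.resize(i[190:290,220:340],None,fx=6,fy=6,interpolation=cv2.INTER_CUBIC))
cv2.imwrite("pics/k5t.png",cv2.resize(j[170:250,240:340],None,fx=6,fy=6,interpolation=cv2.INTER_CUBIC))
E
```

```text
t 15.17 pos [0.5454 0.0618 0.0316] ty -21.5 F [ 0.3  0.6 -6.3] w 0.501 j [ 0.48  0.5  -0.81  1.83  0.43  0.99 -0.89]
offset mm [4.6 0.9 3.5] twist 0.1
t 15.27 pos [0.5449 0.0596 0.0312] ty -21.6 F [-0.2 -0.2 -6.4] w 0.504 j [ 0.48  0.5  -0.81  1.83  0.43  0.99 -0.89]
offset mm [4.2 0.5 1.1] twist 0.0
```

View pics/k5.png

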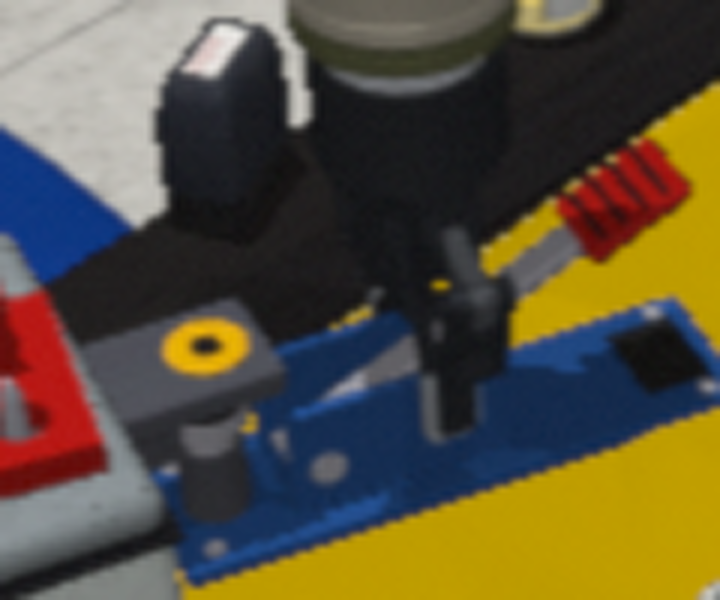

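View pics/k5t.png

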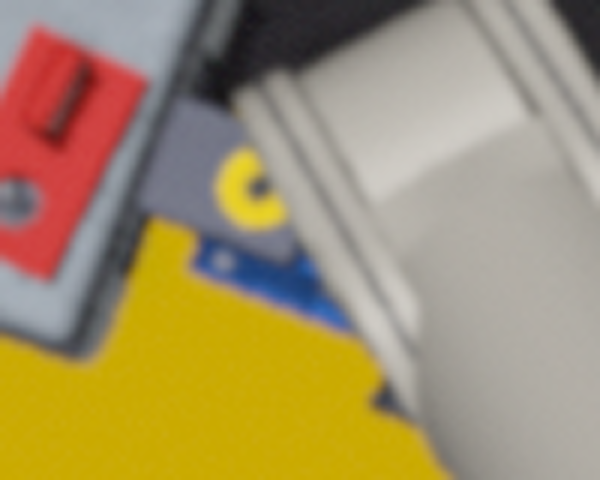

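send_rows(grip=[255, 255, 255, 255, 255], offset=[[1, 0, 0], [2, 0, 0], [4, 0, 0], [4, 0, 0], [4, 0, 0]], twist=[0, 0, 0, 0, 0])

```text
clock: 15.68
position: [0.545, 0.0586, 0.0277]
ee_rot: [-0.585, -0.397, 0.585, -0.397]
ft_force: [-5.7, -3.0, 4.3]
grip_width: 0.501
```

```bash
python3 - <<'E'
from go import *
plan(.545,.0583,.027,158.4)
E
```

```text
t 15.68 pos [0.545  0.0586 0.0277] ty -21.7 F [-5.7 -3.   4.3] w 0.501 j [ 0.48  0.51 -0.81  1.84  0.44  0.98 -0.89]
offset mm [0.7 0.1 0.3] twist -0.1
```

send_rows(grip=[255, 180, 120, 60, 0], offset=[[0, 0, 0], [0, 0, 0], [0, 0, 0], [0, 0, 0], [0, 0, 0]], twist=[0, 0, 0, 0, 0])

```text
clock: 16.1
position: [0.5455, 0.0595, 0.0276]
ee_rot: [0.585, 0.397, -0.585, 0.397]
ft_force: [0.1, 0.1, 0.4]
grip_width: 0.792
```

send_rows(grip=[0, 0, 0, 0, 0], offset=[[0, 0, 0], [0, 0, 0], [-15, 0, 0], [-50, 0, 0], [-90, 0, 0]], twist=[0, 0, 0, 0, 0])

```text
clock: 16.52
position: [0.5435, 0.0595, 0.1178]
ee_rot: [-0.584, -0.398, 0.586, -0.397]
ft_force: [1.2, -1.3, 1.1]
grip_width: 0.998
```

```bash
python3 - <<'E'
from go import *
plan(.511,-.026,.15)
i,d=viewer.camera("scene")
cv2.imwrite("pics/l1.png",i);np.save("pics/l1.npy",d)
cv2.imwrite("pics/l1c.png",cv2.resize(i[190:290,220:340],None,fx=6,fy=6,interpolation=cv2.INTER_CUBIC))
E
```

```text
t 16.52 pos [0.5435 0.0595 0.1178] ty -21.6 F [ 1.2 -1.3  1.1] w 0.998 j [ 0.54  0.39 -0.88  1.77  0.32  1.14 -0.81]
offset mm [-32.2   1.1  91.4] twist 0
```

View pics/l1c.png

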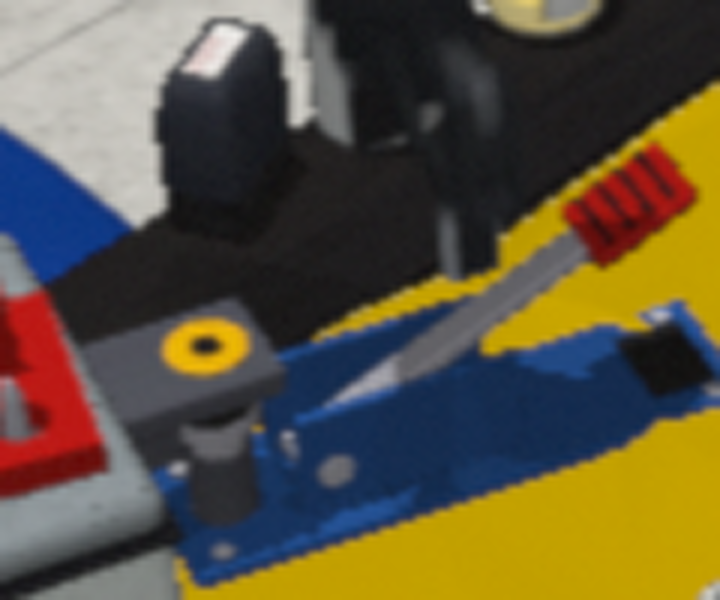

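```bash
cat > ov.py <<'E'
from fit import *
def ov(img,n,pose,x0,y0,w,h,k,out,ang=0.0,lift=None):
    big=cv2.resize(img[y0:y0+h,x0:x0+w],None,fx=k,fy=k,interpolation=cv2.INTER_CUBIC)
    x,y,a=pose;W=lambda X,Y,Z:(x+(np.cos(a)*X-np.sin(a)*Y)*1e-3,y+(np.sin(a)*X+np.cos(a)*Y)*1e-3,Z*1e-3)
    def dr(pts,col,cl=True):
        q=np.array([((proj(n,p)-[x0,y0])+.5)*k for p in pts]).astype(np.int32);cv2.polylines(big,[q],cl,col,1)
    B=JACK[0];
    for z in(0,10): dr([W(X,Y,z) for X,Y in((-130,-35),(115,-35),(115,35),(-130,35))],(0,255,0))
    for s in(-22,22): dr([W(X,s,z) for X,z in((-30,10),(65,10),(65,60),(-30,60))],(255,255,0))
    t=np.linspace(0,6.28,40)
    for r in(0.5,18): dr([W(90+r*np.cos(s),r*np.sin(s),66+40*ang) for s in t],(255,0,255))
    th=.45-ang; c=np.array([50-155*np.cos(th),30+155*np.sin(th)])
    dr([W(c[0]+X*np.cos(th),Y,c[1]+4-X*np.sin(th)) for X,Y in((-25,-20),(25,-20),(25,20),(-25,20))],(255,255,255))
    if lift is not None: dr([(lift[0]+.016*np.cos(s),lift[1]+.016*np.sin(s),lift[2]) for s in t],(0,128,255))
    cv2.imwrite(out,big)
E
python3 - <<'E'
from ov import *
i=cv2.imread("pics/l1.png")
ov(i,"scene",(.545,.0586,np.radians(68.3)),220,190,120,100,6,"pics/l2.png",lift=(.5785,.1422,.072))
E
```

```text
(no output)
```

View pics/l2.png

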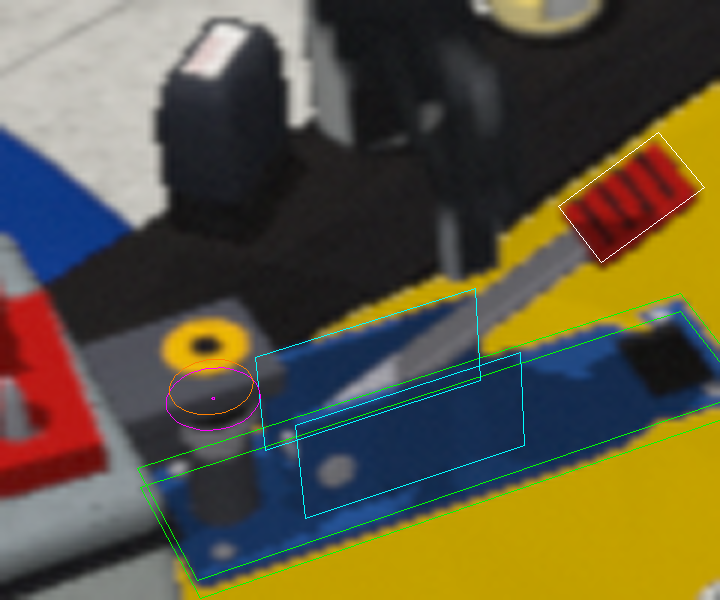

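send_rows(grip=[0, 0, 0, 0, 0], offset=[[-40, 0, 0], [-80, 0, 0], [-100, 0, 35], [-100, 0, 75], [-100, 0, 115]], twist=[0, 0, 0, 0, 0])

```text
clock: 16.98
position: [0.5028, -0.0475, 0.2199]
ee_rot: [0.585, 0.397, -0.583, 0.399]
ft_force: [1.0, -1.6, -1.5]
grip_width: 1.0
```

send_rows(grip=[0, 120, 255, 255, 255], offset=[[0, 0, 40], [0, 0, 80], [0, 0, 120], [0, 0, 160], [0, 0, 200]], twist=[0, 0, 0, 0, 0])

```text
clock: 17.4
position: [0.428, -0.2348, 0.2187]
ee_rot: [0.585, 0.397, -0.585, 0.398]
ft_force: [0.9, -1.3, -0.3]
grip_width: 0.452
```

```bash
python3 - <<'E'
from ov import *
i,d=viewer.camera("scene");j,e=viewer.camera("top")
cv2.imwrite("pics/m1.png",i);cv2.imwrite("pics/m1t.png",j);np.save("pics/m1.npy",d);np.save("pics/m1t.npy",e)
P=(.545,.0586,np.radians(68.3))
ov(j,"top",P,250,160,150,110,5,"pics/m2t.png",lift=(.5785,.1422,.072))
E
```

```text
(no output)
```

View pics/m2t.png

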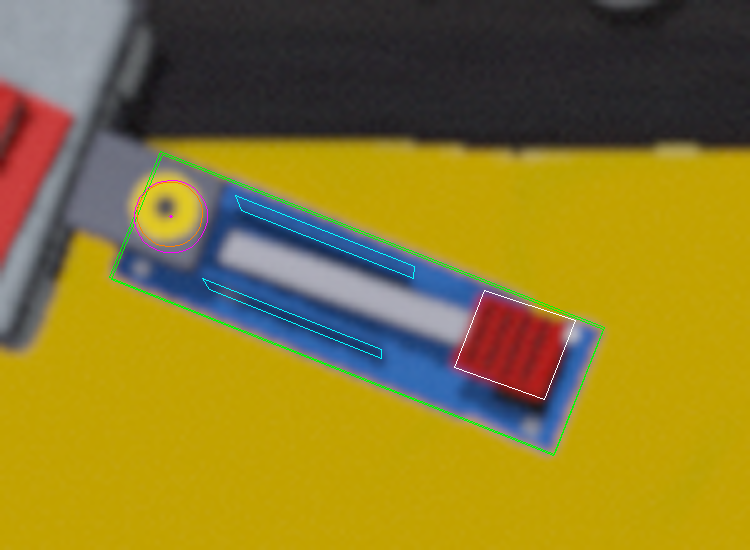

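```bash
python3 - <<'E'
from ov import *
j=cv2.imread("pics/m1t.png");h=cv2.cvtColor(j,cv2.COLOR_BGR2HSV)
yel=((abs(h[...,0].astype(int)-25)<7)&(h[...,1]>180)&(h[...,2]>110))
nm=(~yel).astype(np.float32)
# subpixel edges through upsampled yellow-ness using blue channel vs
K=8;x0,y0,w,hh=250,160,150,110
y=cv2.resize(nm[y0:y0+hh,x0:x0+w],None,fx=K,fy=K,interpolation=cv2.INTER_LINEAR)>.5
P0=np.array((.545,.0586));a=np.radians(68.3);u=np.array([np.cos(a),np.sin(a)]);v=np.array([-u[1],u[0]])
def edge(start,dirn,z=.01):  # search along dirn from start mm (jack frame) for first yellow
    for s in np.arange(-12,12,.1):
        q=np.array(start)+s*np.array(dirn); X=P0+(u*q[0]+v*q[1])*1e-3
        c=((proj("top",(X[0],X[1],z))-[x0,y0])+.5)*K
        if not y[int(c[1]),int(c[0])]: return s
    return None
R=[(X,edge((X,-35),(0,-1))) for X in range(-120,95,12)]; L=[(X,edge((X,35),(0,1))) for X in range(-100,40,12)]; B=[(Y,edge((-130,Y),(-1,0))) for Y in range(-28,30,8)]
for n_,E in(("R",R),("L",L),("B",B)): print(n_,[ (k,round(float(s),1)) if s is not None else None for k,s in E])
E
```

```text
R [(-120, 2.5), (-108, -4.7), (-96, -4.9), (-84, 2.3), (-72, 3.0), (-60, 2.8), (-48, 1.9), (-36, 2.6), (-24, 3.3), (-12, 4.0), (0, 2.1), (12, 2.9), (24, 3.7), (36, 2.7), (48, 2.5), (60, 3.3), (72, 4.1), (84, 2.1)]
L [(-100, 4.1), (-88, 2.7), (-76, 3.2), (-64, 4.1), (-52, 4.0), (-40, 3.3), (-28, 2.6), (-16, 2.9), (-4, 3.9), (8, 3.2), (20, 2.4), (32, 1.8)]
B [(-28, 2.8), (-20, 3.2), (-12, 1.9), (-4, 1.3), (4, 1.7), (12, 2.1), (20, 2.1), (28, 2.5)]
```

```bash
python3 - <<'E'
from go import *
plan(.5122,-.0238,.13,158.3)
E
```

```text
t 17.5 pos [ 0.4258 -0.2397  0.218 ] ty -22.2 F [ 0.8  0.3 -0.4] w 0.263 j [ 1.11  0.09 -0.72  1.8   0.06  1.28 -0.01]
offset mm [  87.5   -1.4 -232.7] twist -0.5
```

send_rows(grip=[255, 255, 255, 255, 255], offset=[[0, -1, -35], [0, -1, -70], [0, -1, -105], [0, -1, -140], [0, -1, -170]], twist=[0, 0, 0, 0, 0])

```text
clock: 17.92
position: [0.4912, -0.072, 0.2186]
ee_rot: [0.585, 0.397, -0.584, 0.398]
ft_force: [1.1, 0.8, -0.6]
grip_width: 0.003
```

send_rows(grip=[255, 255, 255, 255, 255], offset=[[15, 0, -30], [35, 0, -50], [55, 0, -62], [75, 0, -62], [85, 0, -62]], twist=[0, 0, 0, 0, 0])

```text
clock: 18.33
position: [0.5127, -0.016, 0.1311]
ee_rot: [-0.584, -0.399, 0.585, -0.398]
ft_force: [-0.8, -0.5, -0.1]
grip_width: -0.0
```

```bash
python3 - <<'E'
from go import *
i,d=viewer.camera("scene")
plan(.5122,-.0238,.103,158.3)
cv2.imwrite("pics/n1.png",cv2.resize(i[170:300,210:350],None,fx=5,fy=5,interpolation=cv2.INTER_CUBIC)[:600])
E
```

```text
t 18.38 pos [ 0.512 -0.017  0.13 ] ty -21.6 F [-0.5 -0.4 -1.7] w 0.003 j [ 0.73  0.29 -0.89  1.84  0.24  1.13 -0.62]
offset mm [27.   2.7  6.2] twist 0.1
```

View pics/n1.png

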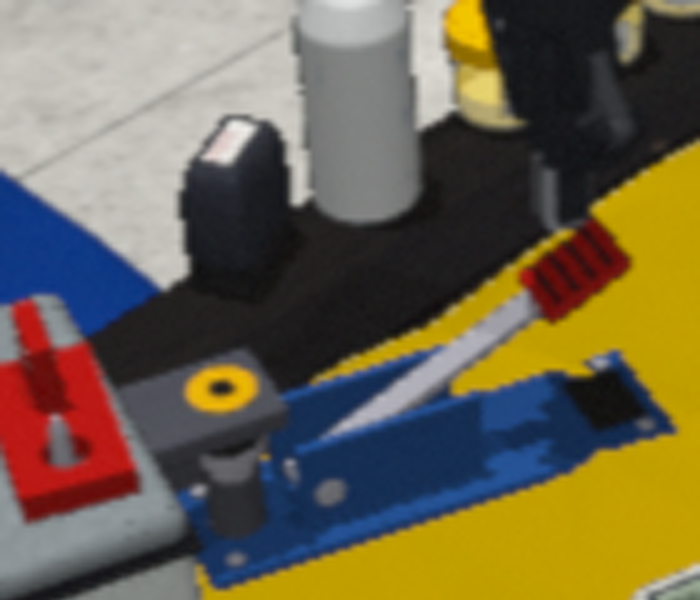

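send_rows(grip=[255, 255, 255, 255, 255], offset=[[12, 2, 2], [24, 2, 3], [34, 2, 6], [44, 2, 10], [54, 2, 13]], twist=[0, 0, 0, 0, 0])

```text
clock: 18.8
position: [0.5106, -0.0311, 0.0778]
ee_rot: [0.585, 0.397, -0.585, 0.397]
ft_force: [-1.3, 0.0, 6.7]
grip_width: -0.0
```

```bash
python3 - <<'E'
from go import *
i,d=viewer.camera("scene")
plan(.5065,-.038,.034,158.3)
cv2.imwrite("pics/n2.png",cv2.resize(i[170:300,210:350],None,fx=5,fy=5,interpolation=cv2.INTER_CUBIC)[:600])
E
```

```text
t 18.85 pos [ 0.5099 -0.0317  0.0762] ty -21.7 F [2.9 0.3 2.6] w 0.001 j [ 0.72  0.36 -0.85  1.9   0.31  1.03 -0.65]
offset mm [42.2 -0.8  7.1] twist -0.0
```

View pics/n2.png

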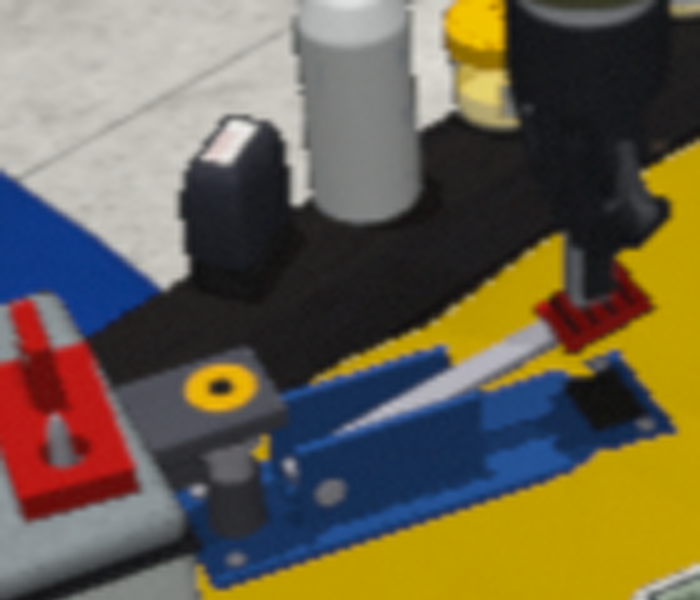

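send_rows(grip=[255, 255, 255, 255, 255], offset=[[9, 0, 2], [18, 0, 3], [27, 0, 5], [36, 0, 6], [43, 0, 6]], twist=[0, 0, 0, 0, 0])

```text
clock: 19.27
position: [0.5086, -0.0369, 0.0352]
ee_rot: [-0.585, -0.397, 0.585, -0.398]
ft_force: [-2.3, -3.8, 7.2]
grip_width: -0.001
```

send_rows(grip=[255, 255, 255, 255, 255], offset=[[0, 0, 0], [1, 0, 0], [2, 0, 0], [2, 0, 0], [2, 0, 0]], twist=[0, 0, 0, 0, 0])

```text
clock: 19.68
position: [0.5086, -0.0369, 0.0341]
ee_rot: [-0.585, -0.397, 0.585, -0.398]
ft_force: [-3.4, -3.3, 10.4]
grip_width: 0.002
```

```bash
python3 - <<'E'
from go import *
i,d=viewer.camera("scene")
plan(.5065,-.038,.034,158.3)
cv2.imwrite("pics/n3.png",cv2.resize(i[170:300,210:350],None,fx=5,fy=5,interpolation=cv2.INTER_CUBIC)[:600])
E
```

```text
t 19.73 pos [ 0.5086 -0.0369  0.0341] ty -21.7 F [-2.4 -2.8 10.7] w 0.001 j [ 0.69  0.42 -0.82  1.93  0.37  0.95 -0.68]
offset mm [ 0.1 -1.6  1.8] twist 0.0
```

View pics/n3.png

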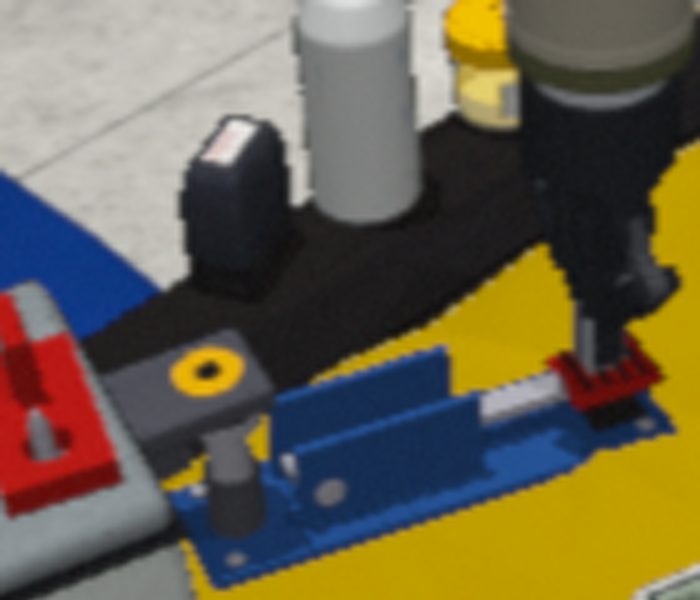

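send_rows(grip=[255, 255, 255, 255, 255], offset=[[-9, 0, -1], [-18, 0, -3], [-27, 0, -4], [-36, 0, -6], [-45, 0, -8]], twist=[0, 0, 0, 0, 0])

```text
clock: 20.15
position: [0.5117, -0.0277, 0.0796]
ee_rot: [0.585, 0.397, -0.584, 0.398]
ft_force: [1.4, 2.1, 3.4]
grip_width: -0.001
```

send_rows(grip=[255, 255, 255, 255, 255], offset=[[-9, 0, -3], [-18, 0, -6], [-27, 0, -9], [-36, 0, -9], [-44, 0, -9]], twist=[0, 0, 0, 0, 0])

```text
clock: 20.57
position: [0.5144, -0.0198, 0.1231]
ee_rot: [-0.585, -0.398, 0.585, -0.397]
ft_force: [-0.9, -0.3, -0.3]
grip_width: -0.0
```

send_rows(grip=[255, 255, 255, 255, 255], offset=[[0, 0, 0], [0, 0, 0], [0, 0, 0], [0, 0, 0], [0, 0, 0]], twist=[0, 0, 0, 0, 0])

```text
clock: 20.98
position: [0.5142, -0.0201, 0.1218]
ee_rot: [-0.585, -0.397, 0.585, -0.397]
ft_force: [0.3, 0.2, 0.7]
grip_width: 0.0
```

```bash
python3 - <<'E'
from ov import *
from go import plan
i,d=viewer.camera("scene")
plan(.5122,-.0238,.103,158.3)
ov(i,"scene",(.5453,.0594,np.radians(68.3)),210,170,140,120,5,"pics/n4.png",lift=(.5785,.1422,.072))
E
```

```text
t 21.03 pos [ 0.5143 -0.0201  0.1219] ty -21.6 F [ 0.9  1.2 -0.6] w 0.002 j [ 0.73  0.3  -0.88  1.85  0.26  1.11 -0.63]
offset mm [18.9 -0.6  4.2] twist 0.1
```

View pics/n4.png

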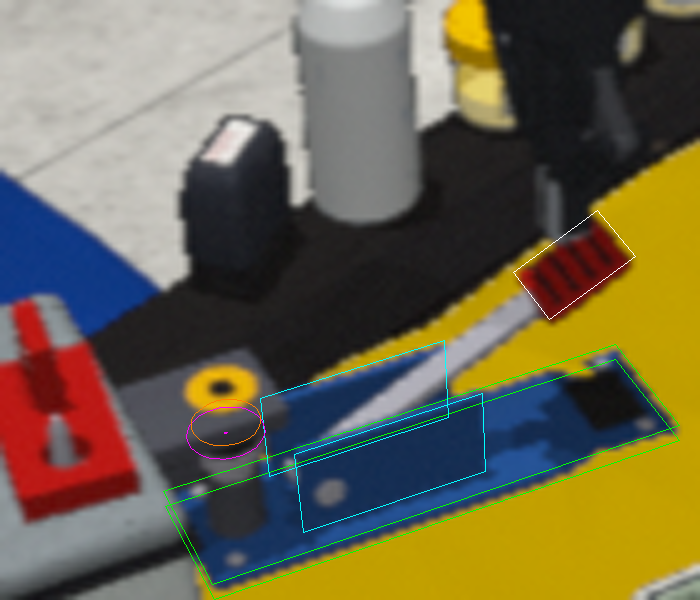

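send_rows(grip=[255, 255, 255, 255, 255], offset=[[10, -1, 1], [20, -1, 3], [28, -1, 6], [36, -1, 9], [45, -1, 12]], twist=[0, 0, 0, 0, 0])

```text
clock: 21.45
position: [0.5089, -0.0309, 0.0764]
ee_rot: [-0.585, -0.398, 0.585, -0.397]
ft_force: [-2.3, 2.5, 6.5]
grip_width: 0.002
```

send_rows(grip=[255, 255, 255, 255, 255], offset=[[9, 0, 2], [18, 0, 3], [27, 0, 5], [36, 0, 6], [43, 0, 6]], twist=[0, 0, 0, 0, 0])

```text
clock: 21.87
position: [0.5065, -0.0369, 0.0334]
ee_rot: [-0.585, -0.397, 0.585, -0.397]
ft_force: [-3.1, -1.2, 14.7]
grip_width: 0.003
```

send_rows(grip=[255, 255, 255, 255, 255], offset=[[1, 0, 0], [2, 0, 0], [2, 0, 0], [2, 0, 0], [2, 0, 0]], twist=[0, 0, 0, 0, 0])

```text
clock: 22.28
position: [0.5066, -0.037, 0.0325]
ee_rot: [-0.585, -0.397, 0.585, -0.397]
ft_force: [-6.3, -1.2, 15.6]
grip_width: 0.001
```

```bash
python3 - <<'E'
from go import *
plan(.5065,-.038,.034,158.3)
i,d=viewer.camera("scene");j,_=viewer.camera("top")
plan(.5065,-.038,.034,158.3)
cv2.imwrite("pics/o1.png",cv2.resize(i[170:300,170:350],None,fx=4,fy=4,interpolation=cv2.INTER_CUBIC))
cv2.imwrite("pics/o1t.png",j)
E
```

```text
t 22.28 pos [ 0.5066 -0.037   0.0325] ty -21.6 F [-6.3 -1.2 15.6] w 0.001 j [ 0.69  0.42 -0.82  1.93  0.37  0.95 -0.68]
offset mm [-1.5  0.3  1. ] twist 0.1
t 22.38 pos [ 0.5066 -0.0369  0.0325] ty -21.6 F [-6.  -1.5 15.3] w -0.001 j [ 0.69  0.42 -0.82  1.93  0.37  0.95 -0.68]
offset mm [-1.5  0.3  1. ] twist 0.1
```

View pics/o1.png

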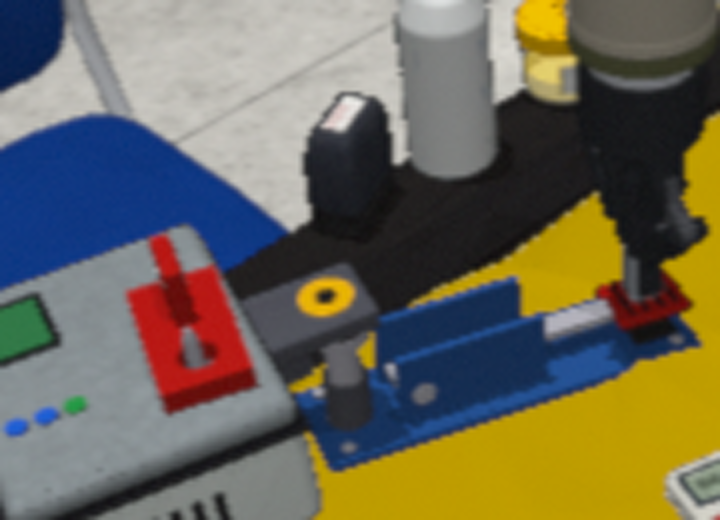

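View pics/o1t.png

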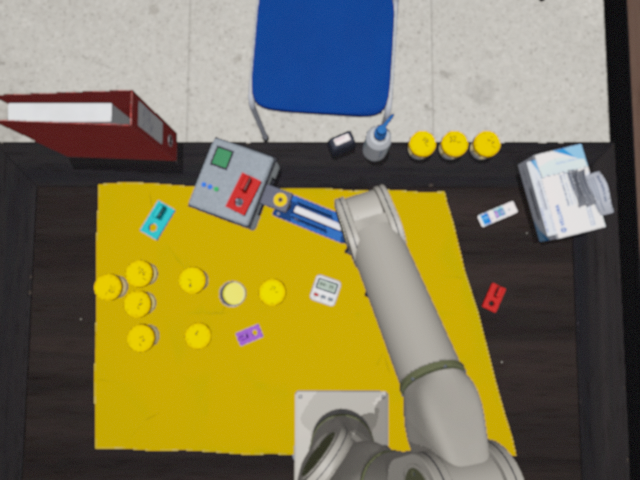

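```bash
python3 - <<'E'
from h import *
i,d=viewer.camera("scene");P=cloud("scene",d)
h=cv2.cvtColor(i,cv2.COLOR_BGR2HSV);m=(h[...,1]>150)&(h[...,2]>120)&(abs(h[...,0].astype(int)-24)<8)
w=np.zeros_like(m);w[236:252,240:262]=1;q=P[m&w];q=q[q[:,2]>.06];print("mark",len(q),np.nanmedian(q,0))
o=monitor.get_obs();print(o["clock"],o["ft_force"],o["position"])
print(manip.hand_in())
E
```

```text
mark 100 [0.58110452 0.14888772 0.10612817]
22.4333 [-7.21203081 -0.93951909 15.96238649] [ 0.50665123 -0.03697508  0.03250757]
the job is handed in; nothing more can be done
None
```

The job is done and handed in at 22.4 s of 72 s. `hand_in` gives no verdict, so the results below are my own last checks.

**What I did**
- I hung the larger red plate flat over the post and let go.
- I set the jack flat on the table under the lift pad with its handle up and let go. The measured saddle was within about 1–2 mm of the lift point.
- I pumped the handle once, all the way down and all the way back up.
- I pushed it down again and handed in while holding it there with the closed fingers.

**Last checks**
- **Handle:** the fingertip is at z = 32.5 mm, at or just below the nominal fully-down height of 35 mm. It pushes with about 16 N.
- **Reader:** the yellow mark on the lug measured 106 mm above the table, against 92–93.5 mm at rest. That is a tilt of about 0.06 rad.
- **Plate and jack:** the plate is still over the post. In the pictures the jack did not shift visibly between the strokes.
- **Other things on the table:** in the last pictures they look unmoved. The marker is hidden by the arm in the last top picture, so I could not see it there; the arm went nowhere near it.

**Disagreements**
- The scene camera put the saddle about 2 mm away from where the top camera had it. I relied mainly on the top view, and this is well inside the 12 mm tolerance.
- The first estimate of the jack's heading was about 2° off. I corrected it before the grasp.

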